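# Draw the hot bread tray forward with the tray rake

### The arm

A 6-joint arm with a two-finger parallel gripper is mounted at the origin on the work surface. World frame = base frame: x ahead of the robot, y to its left, z up, the work surface at z = 0. Lengths are in m, angles in rad, forces in N, time in s.
With the tool pointing down it reaches from about 0.25 to 0.8 m from the base axis. Payload 8.5 kg.
Tool frame: the origin (TCP) lies at the very end of the fingers, on their centre line; the grasp point (between the pads) lies 19 mm behind it; z points along the fingers, y is the line along which they close (so a half turn about z gives the same grasp; the last joint's range is limited). The gripper opens to 85 mm and grips with 20 to 120 N. Pads are 22 mm wide; open, the fingers measure 114 mm over their backs; the gripper's body (76 mm by 85 mm) begins 54 mm behind the grasp point. The pads swing forward as they close: fully open they stand 13 mm farther back than shut.
Start: joints at [-1.339, 0.238, -0.013, 1.319, 0, 1.571], TCP at [0.121, -0.511, 0.231] pointing down, gripper open.
Joint ranges: [-2.66, 2.66], [-1.03, 1.9], [-1.14, 1.46], [-1.82, 2.27], [-1.45, 1.34], [-3.14, 3.14]. Speed limits (rad/s): [2.22, 2.22, 2.79, 3.14, 3.14, 3.14].

### API

Orientations are given as a unit quaternion [w, x, y, z].
In Python, from rig import ctrl gives the robot as it stands. The module is installed in compiled form; this text tells all that it offers.
- The arm moves only by the tool step_arm, never from a script. Its argument "plan" is a list of rows, each an object of numbers: "dx", "dy", "dz": the shift along the tool's x, y, z as a fraction of full scale; "ax", "ay", "az": the turn, a rotation vector about the tool's x, y, z as a fraction of full scale; "jaw": the opening, from 0 (shut) to 1 (fully open). In form: [{"dx": .., "dy": .., "dz": .., "ax": .., "ay": .., "az": .., "jaw": ..}, ...]. A call has exactly 5 rows; each row shifts and turns the commanded pose from where the row before left it, along the tool's axes as they then stand; what a row does not reach is not made up. Full scale, the value 1, is 500 mm for a shift and 360 degrees for a turn. A row lasts 1/10 s, in which the tool goes at most 50 mm and 8.59 degrees, less where a joint would pass 70% of its speed; a pose out of reach is approached as far as the arm can. A call with a number of a shift or a turn outside -1 to 1 is refused whole. A call with a gripper value outside its range is refused whole. The fingers move at their own pace and stop on an object; "newtons" is the grip in N (left out, the last holds). Time passes only in rows, so rows that do not move let the fingers close, or fill a call up. It gives the time, the measured TCP pose, the force, the opening and the grip force at its end, in the units of the state.
- ctrl.get_obs(): the state, without advancing time (a new reading comes with each control period).
- ctrl.snapshot(name): name is "side" or "top" or "wrist"; returns a dict with "color" (384x512x3 uint8, red, green, blue), "z_map" (384x512 float32, m along the optical axis (not along the pixel's ray), 0 where there is no reading), "fx", "fy", "cx", "cy" (pixels), "origin" and "attitude" of the camera in the world. Camera axes: x right, y down, z forward; pixel columns grow to the right and rows downward; lengths in m; the calibration is good to about 2 mm. A picture is of the moment at which its call begins.
- ctrl.hand_in(): hands the job in; it is judged then, once.
The state is a dict: "clock": time; "qpos": joint angles; "joint_velocities": joint speeds; "tau": joint torques, N m; "tcp_pos": TCP position; "tool_rot": TCP orientation; "force": force on the tool from outside, world axes, zero at the start; "torque": the same for the moment, N m; "gripper_width": finger opening in m; "finger_force": force on a finger pad.
Only numpy, scipy, OpenCV 4.12 (cv2) and the standard library are available. Lean on these libraries where they do the work, as an engineer would, in place of code of your own. Each camera call takes 0.05 s, during which the arm holds its last target. There are 200 camera calls.

### The job

The tray rake is parked handle-first in its holder, and a hot tray with two filled loaf tins stands back under the wire top of the small bench rack. Draw the rake out by its shaft, lay it on the bench and let go, then take it by its wooden handle, reach over the tray's front rim with the head, and draw the tray forward until it rests against the stop at the front of the rack. The tray is hot, so touch it only with the rake; leave the other things on the bench where they are, and finish by laying the rake down on the bench.

Things in the scene. Friction and masses are not known exactly. Their poses are not given: they have to be found in the camera images.
- rack: Tray rack fixed to the bench. Origin on the bench under the inner (tray side) face of its front stop, midway across; x points away from the robot, deep into the rack, y across. The dark deck is 30 mm high, 230 mm wide (y), from x = -30 to +430 mm; the tray slides on it between side guides 14 mm above the deck, 190 mm apart.
- rack_top (a point): Middle of the front rod of the rack's wire top, 35 mm beyond the stop in x, 148 mm above the bench. Rods 8 to 10 mm thick across every 90 to 100 mm, back to x = 420 mm of the rack, underside 143 mm, top 153 mm above the bench; posts under its corners at y = +-108 mm. A gripper cannot work beneath it; ahead of this rod all is open upwards.
- rack_stop (a point): The stop: a bar 200 mm across, 12 mm thick, 14 mm high on the front of the deck. The point is at its inner face where that meets the deck (30 mm above the bench), midway across. Axes as the rack's. With the tray against it, tray_rim lies 2 mm beyond it in x.
- tray_rim (a point): Black tray, 220 mm deep (x), 180 mm wide, rims 18 mm high, 4 mm thick, floor 3 mm, with two loaf tins riveted on (70 mm high with bread); loose on the deck, 0.56 to 0.96 kg; drawing takes 3 to 12 N. Point: top of the front rim, midway across, 48 mm above the bench; x to the back. Starts 107 to 140 mm beyond the stop, under the wire top. 58 mm of bare floor lies behind the rim.
- holder: Low steel channel fixed to the bench, an upside-down U 40 mm wide, 50 mm high outside, 30 by 45 mm inside, 170 mm long, no floor (the rake lies on the bench), closed at the back. Origin on the bench at the middle of its open mouth; x points into the channel, away from the robot. The rake's handle starts wholly inside; it is out after at most 150 mm of travel along -x.
- rake_handle (a point): Tray rake, 0.16 kg, 291 mm long, lying level on the bench on its head and handle. x runs along it from handle to head, z up. The point is the centre of the wooden handle: 90 mm long (x), 22 mm wide (y), 34 mm tall, 17 mm above its underside. The rake balances about 80 mm from here towards the head.
- rake_shaft (a point): The rake's bare round steel shaft, 10 mm in diameter, between handle and head, its axis 26 mm above the rake's underside. The point is on that axis 165 mm ahead of rake_handle in x; bare shaft runs from 120 mm behind it to 75 mm ahead of it. Axes as the rake's.
- rake_head (a point): The rake's head: an upright flat steel plate across the end of the shaft, 6 mm thick (x), 46 mm wide (y), 34 mm tall, its lower edge level with the underside of the handle and 21 mm below the shaft. The point is the plate's centre, 243 mm ahead of rake_handle (198 mm ahead of the handle's front end), 17 mm above the lower edge. Axes as the rake's.
- jar_mid (a point): Bystander: closed glass jar, 80 mm in diameter, 130 mm high; point at its centre.
- tin_mid (a point): Bystander: empty open bread tin, 200 x 100 x 80 mm high; point at its centre.
- roll_mid (a point): Bystander: small bread roll, 60 mm across, 48 mm high; point 15 mm above the bench.
Not all that is in view belongs to the job. What is shaped like the holder but green or red is not meant.

How it is judged:
By the outcome, as a careful person would: the job done as asked, in the order asked, and still so for the second after the job is handed in, with the robot touching nothing.
It also fails if it takes over 72 s, if anything falls off the work surface, if the arm or the gripper's body presses on something with over 40 N, if the wrist force passes 120 N, or if a joint passes its speed limit or range.

## Working session

There is one attempt and no reset: what is moved stays moved. The work goes in short steps, Python scripts to look and compute and a tool call to move; the robot and the scene stay as the last step left them, time stands still between calls to the robot, and variables do not carry over. Pictures are saved under pics/ and viewed, at most 10 in all, crops included, and the job is handed in when it is done.

Besides the shell and the picture viewer there is one more tool, called after ">>>" as name(argument=value, ...) on one line, values as JSON. step_arm: Moves the arm, as the interface text tells. Shift numbers are shares of 500 mm and turn numbers shares of 360 degrees, none past 1 either way. Its arguments: {"type":"object","properties":{"plan":{"type":"array","items":{"type":"object","properties":{"dx":{"type":"number","minimum":-1,"maximum":1},"dy":{"type":"number","minimum":-1,"maximum":1},"dz":{"type":"number","minimum":-1,"maximum":1},"ax":{"type":"number","minimum":-1,"maximum":1},"ay":{"type":"number","minimum":-1,"maximum":1},"az":{"type":"number","minimum":-1,"maximum":1},"jaw":{"type":"number"}}}},"newtons":{"type":"number"}},"required":["plan"]}

```bash
mkdir -p pics; cat > h.py <<'E'
import numpy as np, cv2
from scipy.spatial.transform import Rotation as R
from rig import ctrl
def rot(a):
    a=np.array(a,float)
    return a if a.shape==(3,3) else R.from_quat(np.r_[a[1:],a[0]]).as_matrix()
def snap(n):
    s=ctrl.snapshot(n); s['R']=rot(s['attitude']); s['o']=np.array(s['origin']); return s
def ray(s,u,v,z):
    d=s['R']@np.array([(u-s['cx'])/s['fx'],(v-s['cy'])/s['fy'],1]); return s['o']+d*(z-s['o'][2])/d[2]
def cloud(s):
    v,u=np.mgrid[:384,:512]; z=s['z_map']
    p=np.stack([(u-s['cx'])/s['fx']*z,(v-s['cy'])/s['fy']*z,z],-1)
    return p@s['R'].T+s['o']
def save(s,f,crop=None,k=1):
    c=s['color'][...,::-1]
    if crop: x0,y0,x1,y1=crop; c=c[y0:y1,x0:x1]
    cv2.imwrite('pics/'+f,cv2.resize(np.ascontiguousarray(c),None,fx=k,fy=k,interpolation=cv2.INTER_CUBIC))
def st():
    o=ctrl.get_obs(); print(o['clock'],np.round(o['tcp_pos'],4),np.round(rot(o['tool_rot']),3).tolist(),np.round(o['force'],1),o['gripper_width'],o['finger_force'],np.round(o['qpos'],3)); return o
E
python3 - <<'E'
from h import *
st()
for n in('top','side'):
    s=snap(n); save(s,n+'1.png',k=1.5); print(n,s['o'],s['R'].round(3).tolist(),s['fx'],s['cx'],s['cy'])
    np.save(n+'_cloud.npy',cloud(s)); np.save(n+'_col.npy',s['color'])
E
```

```text
0.0 [ 0.1205 -0.5106  0.2307] [[0.973, 0.23, -0.0], [0.23, -0.973, 0.001], [0.0, -0.001, -1.0]] [ 0.4  0.3 -0.6] 0.08556764320737405 0.0 [-1.339  0.239 -0.014  1.319  0.     1.571]
top [ 0.291814   -0.00311407  1.64400888] [[0.019, -0.99, 0.137], [-1.0, -0.02, -0.006], [0.008, -0.136, -0.991]] 435.95383831135797 254.4582505067309 189.262310944478
side [-0.19782022  0.71042355  1.39342735] [[-0.697, -0.569, 0.436], [-0.717, 0.55, -0.429], [0.005, -0.612, -0.791]] 463.46603947563125 249.51966222786436 195.09889602891585
```

View pics/top1.png

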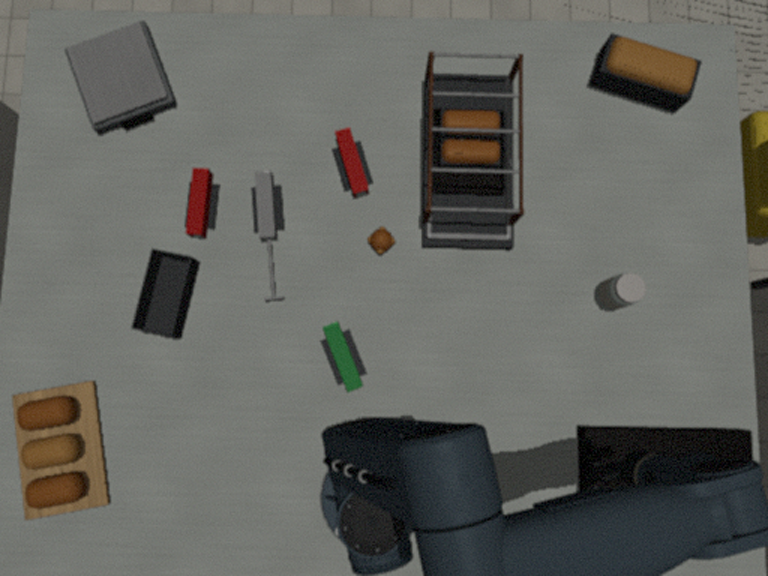

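View pics/side1.png

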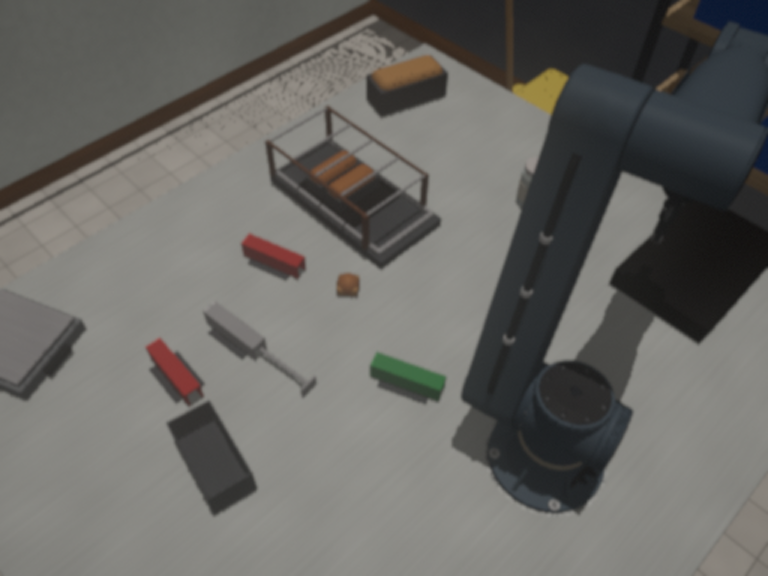

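Top view (1.5× pixels): the grey holder is at (266,205) with the rake shaft at (271,270) and its head at (275,299). Things that could be mistaken for the holder are red (200,203), red (352,162) and green (342,357). The rack is at (470,150), roll (381,240), bread tin (165,293) and jar (625,290). I choose the grey one, which has the rake in it, and check it in a close crop while measuring.

```bash
python3 - <<'E'
from h import *
s=snap('top'); P=cloud(s); 
c=s['color']
a=c[105:210,160:200]; b=c[20:175,270:360]
h=190
A=cv2.resize(a,None,fx=4,fy=4); B=cv2.resize(b,None,fx=3,fy=3)
H=max(A.shape[0],B.shape[0]); out=np.zeros((H,A.shape[1]+B.shape[1],3),np.uint8)
out[:A.shape[0],:A.shape[1]]=A; out[:B.shape[0],A.shape[1]:]=B
cv2.imwrite('pics/crop1.png',out[...,::-1])
# holder: height mask
def reg(x0,y0,x1,y1,z0,z1):
    m=np.zeros((384,512),bool); m[y0:y1,x0:x1]=1
    return m&(P[...,2]>z0)&(P[...,2]<z1)
m=reg(163,105,192,165,.04,.06); r=cv2.minAreaRect(P[m][:,:2].astype(np.float32)); print('holder',r,P[m][:,2].mean(), cv2.boxPoints(r).round(3).tolist())
m=reg(170,162,195,206,.012,.045); q=P[m]; print('rake',len(q)); print(q[np.argsort(q[:,0])][::6].round(3).tolist())
np.set_printoptions(precision=3,suppress=True)
print('rows rack col 312'); 
for v in range(20,170,2): print(v,P[v,300],P[v,312],c[v,312])
E
```

```text
holder ((0.708653450012207, 0.285163938999176), (0.17172971367835999, 0.041490066796541214), 6.166844844818115) 0.04934613558279305 [[0.6209999918937683, 0.296999990940094], [0.6259999871253967, 0.2549999952316284], [0.7960000038146973, 0.27399998903274536], [0.7919999957084656, 0.3149999976158142]]
rake 125
[[0.468, 0.279, 0.029], [0.472, 0.251, 0.039], [0.472, 0.279, 0.027], [0.475, 0.267, 0.036], [0.476, 0.249, 0.032], [0.48, 0.254, 0.027], [0.487, 0.261, 0.031], [0.495, 0.261, 0.031], [0.506, 0.262, 0.028], [0.513, 0.258, 0.033], [0.521, 0.266, 0.029], [0.528, 0.262, 0.032], [0.537, 0.267, 0.027], [0.544, 0.264, 0.028], [0.555, 0.264, 0.029], [0.565, 0.263, 0.037], [0.573, 0.263, 0.036], [0.581, 0.264, 0.035], [0.59, 0.269, 0.029], [0.601, 0.269, 0.03], [0.609, 0.274, 0.028]]
rows rack col 312
20 [ 1.212 -0.183 -0.004] [ 1.21  -0.231  0.001] [115 118 113]
22 [ 1.2   -0.183  0.002] [ 1.204 -0.232 -0.004] [114 117 112]
24 [ 1.192 -0.183  0.001] [ 1.196 -0.232 -0.004] [114 117 114]
26 [ 1.188 -0.184 -0.006] [ 1.188 -0.232 -0.004] [116 120 112]
28 [ 1.176 -0.183 -0.   ] [ 1.173 -0.23
[... 3621 characters left out ...]
.227  0.034] [46 46 49]
148 [ 0.675 -0.182  0.032] [ 0.677 -0.228  0.028] [29 30 33]
150 [ 0.669 -0.182  0.027] [ 0.669 -0.228  0.029] [41 44 42]
152 [ 0.661 -0.182  0.026] [ 0.66  -0.227  0.034] [51 56 56]
154 [ 0.653 -0.182  0.028] [ 0.654 -0.228  0.029] [44 47 46]
156 [ 0.641 -0.18   0.046] [ 0.643 -0.226  0.042] [99 99 97]
158 [ 0.634 -0.18   0.046] [ 0.634 -0.225  0.05 ] [105 103 102]
160 [ 0.628 -0.181  0.037] [ 0.631 -0.228  0.027] [41 43 39]
162 [ 0.622 -0.183  0.027] [ 0.623 -0.228  0.028] [46 48 50]
164 [ 0.614 -0.182  0.031] [ 0.614 -0.227  0.034] [34 34 33]
166 [ 0.612 -0.186  0.001] [ 0.612 -0.231  0.003] [79 79 75]
168 [ 0.604 -0.186 -0.001] [ 0.605 -0.231  0.002] [118 121 117]
```

View pics/crop1.png

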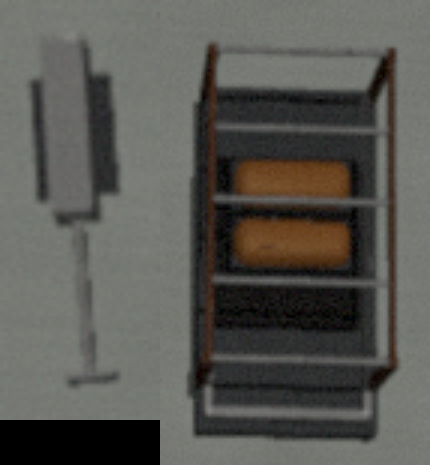

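The crop confirms it: the T-shaped rake's shaft and head (85–95, 225–380 in the crop) come out of the grey channel's mouth. The rack is square to the world, with the stop as a light bar at crop (290,410) and the tray rim around (285,325). Now the centre lines and obstacles.

```bash
python3 - <<'E'
from h import *
np.set_printoptions(precision=4,suppress=True)
P=np.load('top_cloud.npy')
def reg(x0,y0,x1,y1,z0,z1):
    m=np.zeros((384,512),bool); m[y0:y1,x0:x1]=1
    return m&(P[...,2]>z0)&(P[...,2]<z1)
q=P[reg(170,162,195,206,.012,.045)]
sh=q[(q[:,0]>.49)&(q[:,0]<.6)]; f=np.polyfit(sh[:,0],sh[:,1],1); print('shaft y=',f,'at .585',np.polyval(f,.585),'at .472',np.polyval(f,.472),sh[:,2].mean())
hd=q[(q[:,0]<.485)]; print('head',hd.mean(0),hd.min(0),hd.max(0))
for n,b in dict(roll=(240,148,268,172),green=(210,210,245,264),tin=(85,160,135,230),jar=(395,175,432,210)).items():
    k=P[reg(*b,.012,.2)]; print(n,k.min(0),k.max(0))
# stop bar / front rod / tray rim per column
for u in range(286,342,6):
    col=P[:,u]; st=[v for v in range(153,162) if .038<col[v,2]<.055]; rd=[v for v in range(136,145) if col[v,2]>.12]; 
    tr=[v for v in range(124,131) if col[v,2]>.039]
    print(u,'stop',col[st][:,[0]].ravel(),'rod',col[rd][:,:2].ravel(),'rim',col[tr][:,:2].ravel())
for v in (146,150,162): 
    m=(P[v,270:360,2]>.018)&(P[v,270:360,2]<.042); k=P[v,270:360][m]; print('deck',v,k[:,0].mean(),k[:,1].min(),k[:,1].max())
for z0,z1,b in((.12,.17,(270,130,360,150)),(.08,.12,(280,70,350,112))):
    k=P[reg(*b,z0,z1)]; print('rod/tins y',k[:,1].min(),k[:,1].max())
E
```

```text
shaft y= [0.1192 0.1999] at .585 0.2696123320671404 at .472 0.2561431500401412 0.02947397400057938
head [0.4743 0.2574 0.0311] [0.4682 0.2339 0.0166] [0.4844 0.2786 0.0411]
roll [ 0.5912 -0.0428  0.0147] [0.6611 0.0257 0.0538]
green [0.2488 0.0316 0.0124] [0.418  0.1298 0.0609]
tin [0.3706 0.4499 0.0121] [0.5828 0.583  0.0908]
jar [ 0.4638 -0.6302  0.0123] [ 0.5431 -0.5537  0.1403]
286 stop [0.6513 0.6495 0.6407 0.6368 0.6337] rod [ 0.6884 -0.1189  0.6847 -0.1189  0.6818 -0.1191  0.6775 -0.1189  0.6742
 -0.1191  0.6722 -0.1196  0.6711 -0.1204] rim [ 0.7322 -0.1186  0.7288 -0.1187  0.7262 -0.119   0.7209 -0.1185  0.7167
 -0.1184  0.7124 -0.1183  0.7125 -0.1193]
292 stop [0.6537 0.641  0.6368 0.6308] rod [ 0.6818 -0.1401  0.6783 -0.1401  0.6766 -0.1408] rim [ 0.7522 -0.1495  0.7493 -0.1499]
298 stop [0.6425 0.6384 0.6336 0.6311] rod [ 0.6786 -0.1612  0.676  -0.1616] rim [ 0.7531 -0.1723  0.7483 -0.172 ]
304 stop [0.6426 0.6374 0.6347] rod [ 0.6799 -0.1826  0.6757 -0.1824] rim [ 0.7538 -0.1951  0.7475 -0.1941]
310 stop [0.6432 0.6375 0.6345] rod [ 0.6792 -0.2032  0.6756 -0.2032] rim [ 0
[... 330 characters left out ...]
   0.6748 -0.2674] rim [ 0.7514 -0.2858  0.7491 -0.2867]
334 stop [0.6387 0.6366 0.6323 0.6295] rod [ 0.677  -0.2873  0.675  -0.2884] rim [ 0.7513 -0.3081  0.747  -0.3078]
340 stop [0.6571 0.6526 0.6497 0.6456 0.6411 0.6383 0.6332] rod [ 0.6778 -0.3086  0.6745 -0.3088] rim [ 0.7678 -0.3312  0.766  -0.3326  0.7582 -0.3299  0.7551 -0.3304  0.7527
 -0.3314  0.7483 -0.331   0.7443 -0.3309]
deck 146 0.6843648662776486 -0.32830042190969966 -0.1323046760765811
deck 150 0.6685817119960209 -0.3395789934968346 -0.11414004100984969
deck 162 0.622626958282331 -0.33859668699376305 -0.11126552978436526
rod/tins y -0.3426102349205523 -0.11197954564312836
rod/tins y -0.29888371094033445 -0.15216082056929273
```

>>> step_arm(plan=[{"az": -0.02,"dz": 0},{"az": -0.02},{"az": -0.02},{"az": -0.02},{"az": -0.02}])

```text
invalid input at $.plan[0]: expected keys dx, dy, dz, ax, ay, az, jaw
```

>>> step_arm(plan=[{"dx": 0,"dy": 0,"dz": 0,"ax": 0,"ay": 0,"az": -0.023,"jaw": 1},{"dx": 0,"dy": 0,"dz": 0,"ax": 0,"ay": 0,"az": -0.023,"jaw": 1},{"dx": 0,"dy": 0,"dz": 0,"ax": 0,"ay": 0,"az": -0.023,"jaw": 1},{"dx": 0,"dy": 0,"dz": 0,"ax": 0,"ay": 0,"az": -0.023,"jaw": 1},{"dx": 0,"dy": 0,"dz": 0,"ax": 0,"ay": 0,"az": -0.023,"jaw": 1}])

```text
clock: 0.65
tcp_pos: [0.1206, -0.5108, 0.231]
tool_rot: [-0.0, 0.887, 0.462, 0.0]
force: [0.1, 0.1, 0.1]
gripper_width: 0.0852
finger_force: 0.0
```

```bash
cat >> h.py <<'E'
def goto(p,yaw,n=1):
    o=st(); M=rot(o['tool_rot']); d=M.T@(np.array(p)-o['tcp_pos'])/.5
    y=np.radians(yaw); c,s=np.cos(y),np.sin(y); T=np.array([[c,s,0],[s,-c,0],[0,0,-1]])
    w=R.from_matrix(M.T@T).as_rotvec()/(2*np.pi)
    print('yaw now',np.degrees(np.arctan2(M[1,0],M[0,0])).round(2),'shift/n',(d/n).round(4),'turn total',w.round(4))
E
python3 -c "
from h import *
st()"
```

```text
0.65 [ 0.1206 -0.5108  0.231 ] [[0.573, 0.819, -0.0], [0.819, -0.573, 0.001], [0.0, -0.0, -1.0]] [0.1 0.1 0.1] 0.08522421743408976 0.0 [-1.339  0.238 -0.014  1.319  0.     0.842]
```

>>> step_arm(plan=[{"dx": 0,"dy": 0,"dz": 0,"ax": 0,"ay": 0,"az": -0.023,"jaw": 1},{"dx": 0,"dy": 0,"dz": 0,"ax": 0,"ay": 0,"az": -0.023,"jaw": 1},{"dx": 0,"dy": 0,"dz": 0,"ax": 0,"ay": 0,"az": -0.023,"jaw": 1},{"dx": 0,"dy": 0,"dz": 0,"ax": 0,"ay": 0,"az": -0.023,"jaw": 1},{"dx": 0,"dy": 0,"dz": 0,"ax": 0,"ay": 0,"az": -0.023,"jaw": 1}])

```text
clock: 1.15
tcp_pos: [0.1205, -0.5107, 0.231]
tool_rot: [-0.0, 0.666, 0.746, 0.0]
force: [-0.6, -1.0, 0.3]
gripper_width: 0.0858
finger_force: 0.0
```

>>> step_arm(plan=[{"dx": 0,"dy": 0,"dz": 0,"ax": 0,"ay": 0,"az": -0.023,"jaw": 1},{"dx": 0,"dy": 0,"dz": 0,"ax": 0,"ay": 0,"az": -0.023,"jaw": 1},{"dx": 0,"dy": 0,"dz": 0,"ax": 0,"ay": 0,"az": -0.023,"jaw": 1},{"dx": 0,"dy": 0,"dz": 0,"ax": 0,"ay": 0,"az": -0.023,"jaw": 1},{"dx": 0,"dy": 0,"dz": 0,"ax": 0,"ay": 0,"az": -0.023,"jaw": 1}])

```text
clock: 1.65
tcp_pos: [0.1206, -0.5107, 0.231]
tool_rot: [-0.0, 0.36, 0.933, 0.0]
force: [0.3, -0.9, 0.2]
gripper_width: 0.0856
finger_force: 0.0
```

>>> step_arm(plan=[{"dx": 0,"dy": 0,"dz": 0,"ax": 0,"ay": 0,"az": -0.023,"jaw": 1},{"dx": 0,"dy": 0,"dz": 0,"ax": 0,"ay": 0,"az": -0.023,"jaw": 1},{"dx": 0,"dy": 0,"dz": 0,"ax": 0,"ay": 0,"az": -0.023,"jaw": 1},{"dx": 0,"dy": 0,"dz": 0,"ax": 0,"ay": 0,"az": -0.023,"jaw": 1},{"dx": 0,"dy": 0,"dz": 0,"ax": 0,"ay": 0,"az": -0.023,"jaw": 1}])

```text
clock: 2.15
tcp_pos: [0.1206, -0.5107, 0.231]
tool_rot: [-0.0, 0.007, 1.0, 0.0]
force: [-0.2, 0.4, -0.2]
gripper_width: 0.0856
finger_force: 0.0
```

```bash
python3 -c "
from h import *
goto([.56,.266,.21],186.4,25)"
```

```text
2.15 [ 0.1206 -0.5107  0.231 ] [[-1.0, 0.014, -0.0], [0.014, 1.0, 0.001], [0.0, 0.001, -1.0]] [-0.2  0.4 -0.2] 0.08561401391554364 0.0 [-1.339  0.238 -0.014  1.319 -0.    -1.325]
yaw now 179.22 shift/n [-0.0343  0.0626  0.0017] turn total [ 0.0001 -0.     -0.0199]
```

>>> step_arm(plan=[{"dx": -0.0343,"dy": 0.0626,"dz": 0,"ax": 0,"ay": 0,"az": 0,"jaw": 1},{"dx": -0.0343,"dy": 0.0626,"dz": 0,"ax": 0,"ay": 0,"az": 0,"jaw": 1},{"dx": -0.0343,"dy": 0.0626,"dz": 0,"ax": 0,"ay": 0,"az": 0,"jaw": 1},{"dx": -0.0343,"dy": 0.0626,"dz": 0,"ax": 0,"ay": 0,"az": 0,"jaw": 1},{"dx": -0.0343,"dy": 0.0626,"dz": 0,"ax": 0,"ay": 0,"az": 0,"jaw": 1}])

```text
clock: 2.65
tcp_pos: [0.2097, -0.3547, 0.2311]
tool_rot: [-0.0, 0.01, 1.0, 0.0]
force: [0.3, -0.1, 0.0]
gripper_width: 0.0855
finger_force: 0.0
```

>>> step_arm(plan=[{"dx": -0.0343,"dy": 0.0626,"dz": 0,"ax": 0,"ay": 0,"az": 0,"jaw": 1},{"dx": -0.0343,"dy": 0.0626,"dz": 0,"ax": 0,"ay": 0,"az": 0,"jaw": 1},{"dx": -0.0343,"dy": 0.0626,"dz": 0,"ax": 0,"ay": 0,"az": 0,"jaw": 1},{"dx": -0.0343,"dy": 0.0626,"dz": 0,"ax": 0,"ay": 0,"az": 0,"jaw": 1},{"dx": -0.0343,"dy": 0.0626,"dz": 0,"ax": 0,"ay": 0,"az": 0,"jaw": 1}])

```text
clock: 3.15
tcp_pos: [0.2985, -0.2, 0.2313]
tool_rot: [0.0, 0.01, 1.0, 0.0]
force: [-0.0, -0.5, -0.3]
gripper_width: 0.0855
finger_force: 0.0
```

>>> step_arm(plan=[{"dx": -0.0343,"dy": 0.0626,"dz": 0,"ax": 0,"ay": 0,"az": 0,"jaw": 1},{"dx": -0.0343,"dy": 0.0626,"dz": 0,"ax": 0,"ay": 0,"az": 0,"jaw": 1},{"dx": -0.0343,"dy": 0.0626,"dz": 0,"ax": 0,"ay": 0,"az": 0,"jaw": 1},{"dx": -0.0343,"dy": 0.0626,"dz": 0,"ax": 0,"ay": 0,"az": 0,"jaw": 1},{"dx": -0.0343,"dy": 0.0626,"dz": 0,"ax": 0,"ay": 0,"az": 0,"jaw": 1}])

```text
clock: 3.65
tcp_pos: [0.3873, -0.0451, 0.2313]
tool_rot: [0.0, 0.01, 1.0, 0.0]
force: [-0.2, -0.9, -0.4]
gripper_width: 0.0853
finger_force: 0.0
```

>>> step_arm(plan=[{"dx": -0.0343,"dy": 0.0626,"dz": 0,"ax": 0,"ay": 0,"az": 0,"jaw": 1},{"dx": -0.0343,"dy": 0.0626,"dz": 0,"ax": 0,"ay": 0,"az": 0,"jaw": 1},{"dx": -0.0343,"dy": 0.0626,"dz": 0,"ax": 0,"ay": 0,"az": 0,"jaw": 1},{"dx": -0.0343,"dy": 0.0626,"dz": 0,"ax": 0,"ay": 0,"az": 0,"jaw": 1},{"dx": -0.0343,"dy": 0.0626,"dz": 0,"ax": 0,"ay": 0,"az": 0,"jaw": 1}])

```text
clock: 4.15
tcp_pos: [0.4761, 0.1098, 0.2311]
tool_rot: [-0.0, 0.01, 1.0, -0.0]
force: [0.3, -0.9, -0.6]
gripper_width: 0.0855
finger_force: 0.0
```

>>> step_arm(plan=[{"dx": -0.0343,"dy": 0.0626,"dz": 0,"ax": 0,"ay": 0,"az": 0,"jaw": 1},{"dx": -0.0343,"dy": 0.0626,"dz": 0,"ax": 0,"ay": 0,"az": 0,"jaw": 1},{"dx": -0.0343,"dy": 0.0626,"dz": 0,"ax": 0,"ay": 0,"az": 0,"jaw": 1},{"dx": -0.0343,"dy": 0.0626,"dz": 0,"ax": 0,"ay": 0,"az": 0,"jaw": 1},{"dx": -0.0343,"dy": 0.0626,"dz": 0,"ax": 0,"ay": 0,"az": 0,"jaw": 1}])

```text
clock: 4.65
tcp_pos: [0.565, 0.2644, 0.231]
tool_rot: [-0.0, 0.01, 1.0, -0.0]
force: [-0.3, -0.4, -0.4]
gripper_width: 0.0856
finger_force: 0.0
```

```bash
python3 -c "
from h import *
goto([.585,.269,.1],186.4,5)
s=snap('wrist'); save(s,'w1.png',k=1.2)
print(s['o'],s['R'].round(3).tolist())
P=cloud(s); np.save('w1.npy',P); print(P[::48,::64,2].round(3))"
```

```text
4.65 [0.565  0.2644 0.231 ] [[-1.0, 0.019, -0.0], [0.019, 1.0, -0.0], [0.0, -0.0, -1.0]] [-0.3 -0.4 -0.4] 0.08557511793162036 0.0 [0.438 0.412 0.241 1.4   0.    0.457]
yaw now 178.89 shift/n [-0.008   0.002   0.0524] turn total [-0.     -0.0001 -0.0209]
[0.49428165 0.26694642 0.37490575] [[0.02, 0.959, 0.283], [1.0, -0.018, -0.006], [-0.001, 0.284, -0.959]]
[[ 0.001  0.002  0.014  0.001  0.001  0.001 -0.001  0.002]
 [ 0.002  0.001  0.001  0.001  0.002  0.001  0.002  0.002]
 [ 0.     0.002  0.002  0.001  0.033  0.     0.001  0.03 ]
 [-0.001  0.001  0.     0.002  0.001  0.001  0.001  0.058]
 [ 0.002  0.002  0.002  0.     0.     0.001  0.     0.002]
 [ 0.003  0.003  0.001  0.001  0.004  0.002  0.004  0.052]
 [ 0.002  0.002  0.283  0.003  0.003  0.001  0.281  0.001]
 [ 0.31   0.299  0.316  0.002  0.307  0.307  0.317  0.298]]
```

View pics/w1.png

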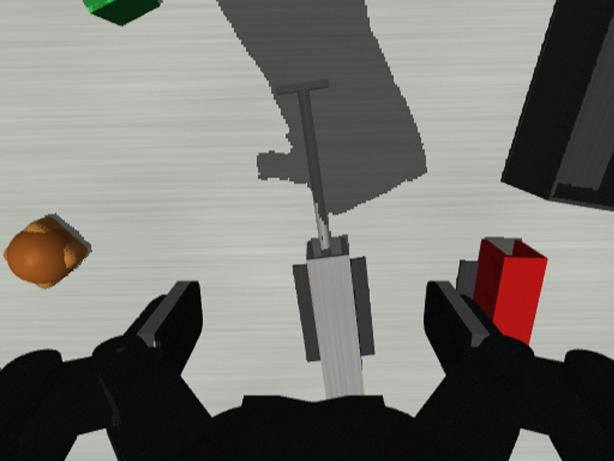

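The wrist view shows the rake's head at (302,87), its shaft running to the holder mouth at (325,240), and the red decoy well to the right at (510,270). I'll refine the shaft line from this view.

```bash
python3 -c "
from h import *
np.set_printoptions(precision=4,suppress=True)
P=np.load('w1.npy').reshape(-1,3); q=P[(P[:,2]>.02)&(P[:,2]<.045)&(P[:,0]>.44)&(P[:,0]<.612)&(abs(P[:,1]-.265)<.035)]
sh=q[(q[:,0]>.49)&(q[:,0]<.605)]; f=np.polyfit(sh[:,0],sh[:,1],1); print('shaft',f,np.degrees(np.arctan(f[0])),np.polyval(f,[.47,.585]),sh[:,2].max())
h=q[q[:,0]<.48]; print('head',h.min(0),h.max(0),h.mean(0))
k=P[(P[:,2]>.04)&(P[:,2]<.06)&(P[:,0]>.56)&(abs(P[:,1]-.28)<.05)]; print('holder mouth',k[:,0].min(), len(k)); r=P[(P[:,2]>.03)&(P[:,2]<.06)&(P[:,0]>.57)&(P[:,1]>.33)&(P[:,1]<.45)]; print('red y',r[:,1].min(), r[:,0].min())
goto([.582,np.polyval(f,.582),.1],180+np.degrees(np.arctan(f[0])),5)
"
```

```text
shaft [0.123 0.199] 7.010010539684173 [0.2568 0.2709] 0.03418187645664256
head [0.4727 0.2349 0.021 ] [0.48   0.2809 0.037 ] [0.4773 0.2616 0.0349]
holder mouth 0.6253852997961405 4045
red y 0.43596017440490004 0.6305726740050409
4.7 [0.5672 0.2685 0.2299] [[-1.0, 0.018, 0.0], [0.018, 1.0, 0.002], [-0.0, 0.002, -1.0]] [-1.1  1.7 -0.8] 0.08542921743685117 0.0 [0.441 0.418 0.247 1.399 0.001 0.459]
yaw now 178.99 shift/n [-0.0059  0.0008  0.0519] turn total [ 0.0003  0.0001 -0.0223]
```

>>> step_arm(plan=[{"dx": -0.0355,"dy": 0.005,"dz": 0,"ax": 0,"ay": 0,"az": 0,"jaw": 0.7},{"dx": 0,"dy": 0,"dz": 0.06,"ax": 0,"ay": 0,"az": -0.0223,"jaw": 0.7},{"dx": 0,"dy": 0,"dz": 0.07,"ax": 0,"ay": 0,"az": 0,"jaw": 0.7},{"dx": 0,"dy": 0,"dz": 0.07,"ax": 0,"ay": 0,"az": 0,"jaw": 0.7},{"dx": 0,"dy": 0,"dz": 0.06,"ax": 0,"ay": 0,"az": 0,"jaw": 0.7}])

```text
clock: 5.2
tcp_pos: [0.5816, 0.2648, 0.0992]
tool_rot: [-0.001, -0.06, 0.998, -0.0]
force: [-0.2, -0.1, -1.2]
gripper_width: 0.06
finger_force: 0.0
```

```bash
python3 -c "
from h import *
goto([.585,.271,.007],187,1)
s=snap('wrist');P=cloud(s).reshape(-1,3); q=P[(P[:,2]>.024)&(P[:,2]<.04)&(P[:,0]>.49)&(P[:,0]<.58)&(abs(P[:,1]-.265)<.025)]
f=np.polyfit(q[:,0],q[:,1],1); print(len(q),f,np.degrees(np.arctan(f[0])),np.polyval(f,.585))
goto([.585,.271,.007],187,1)"
```

```text
5.2 [0.5816 0.2648 0.0992] [[-0.993, -0.12, -0.001], [-0.12, 0.993, -0.0], [0.001, -0.0, -1.0]] [-0.2 -0.1 -1.2] 0.059970950789316135 0.0 [0.427 0.498 0.039 1.113 0.    0.307]
yaw now -173.09 shift/n [-0.0085  0.0116  0.1844] turn total [-0.0001 -0.0002 -0.0003]
2003 [0.12218181 0.19937196] 6.965975302452936 0.27084832181180046
5.25 [0.5794 0.2638 0.0944] [[-0.993, -0.12, -0.007], [-0.12, 0.993, -0.003], [0.008, -0.002, -1.0]] [-1.1 -0.8 -4.1] 0.05988331556334844 0.0 [0.427 0.502 0.033 1.11  0.    0.307]
yaw now -173.09 shift/n [-0.0141  0.0134  0.1747] turn total [-0.0004 -0.0012 -0.0003]
```

>>> step_arm(plan=[{"dx": -0.012,"dy": 0.012,"dz": 0.05,"ax": 0,"ay": 0,"az": 0,"jaw": 0.7},{"dx": 0,"dy": 0,"dz": 0.05,"ax": 0,"ay": 0,"az": 0,"jaw": 0.7},{"dx": 0,"dy": 0,"dz": 0.04,"ax": 0,"ay": 0,"az": 0,"jaw": 0.7},{"dx": 0,"dy": 0,"dz": 0,"ax": 0,"ay": 0,"az": 0,"jaw": 0.7},{"dx": 0,"dy": 0,"dz": 0,"ax": 0,"ay": 0,"az": 0,"jaw": 0.7}])

```text
clock: 5.75
tcp_pos: [0.5877, 0.2719, 0.032]
tool_rot: [-0.0, -0.06, 0.998, -0.0]
force: [0.2, 0.1, 0.0]
gripper_width: 0.0596
finger_force: 0.0
```

```bash
python3 -c "
from h import *
goto([.585,.271,.007],187,1)"
```

```text
5.75 [0.5877 0.2719 0.032 ] [[-0.993, -0.12, -0.0], [-0.12, 0.993, -0.0], [0.0, 0.0, -1.0]] [0.2 0.1 0. ] 0.05960281354935452 0.0 [ 0.433  0.563 -0.032  0.976  0.     0.313]
yaw now -173.09 shift/n [ 0.0055 -0.0011  0.05  ] turn total [ 0.     -0.     -0.0003]
```

>>> step_arm(plan=[{"dx": 0.005,"dy": -0.001,"dz": 0.03,"ax": 0,"ay": 0,"az": 0,"jaw": 0.7},{"dx": 0,"dy": 0,"dz": 0.018,"ax": 0,"ay": 0,"az": 0,"jaw": 0.7},{"dx": 0,"dy": 0,"dz": 0,"ax": 0,"ay": 0,"az": 0,"jaw": 0.3},{"dx": 0,"dy": 0,"dz": 0,"ax": 0,"ay": 0,"az": 0,"jaw": 0},{"dx": 0,"dy": 0,"dz": 0,"ax": 0,"ay": 0,"az": 0,"jaw": 0}], newtons=80)

```text
clock: 6.25
tcp_pos: [0.5857, 0.2713, 0.0082]
tool_rot: [0.001, -0.06, 0.998, 0.0]
force: [0.3, 0.5, 0.4]
gripper_width: 0.0162
finger_force: 0.0
```

>>> step_arm(plan=[{"dx": 0,"dy": 0,"dz": 0,"ax": 0,"ay": 0,"az": 0,"jaw": 0},{"dx": 0,"dy": 0,"dz": 0,"ax": 0,"ay": 0,"az": 0,"jaw": 0},{"dx": 0,"dy": 0,"dz": 0,"ax": 0,"ay": 0,"az": 0,"jaw": 0},{"dx": 0,"dy": 0,"dz": 0,"ax": 0,"ay": 0,"az": 0,"jaw": 0},{"dx": 0,"dy": 0,"dz": 0,"ax": 0,"ay": 0,"az": 0,"jaw": 0}])

```text
clock: 6.75
tcp_pos: [0.5857, 0.2714, 0.0083]
tool_rot: [0.001, -0.06, 0.998, 0.0]
force: [-1.2, -0.8, 5.5]
gripper_width: 0.0072
finger_force: 78.2
```

>>> step_arm(plan=[{"dx": 0.01,"dy": 0,"dz": 0,"ax": 0,"ay": 0,"az": 0,"jaw": 0},{"dx": 0.03,"dy": 0,"dz": 0,"ax": 0,"ay": 0,"az": 0,"jaw": 0},{"dx": 0.04,"dy": 0,"dz": 0,"ax": 0,"ay": 0,"az": 0,"jaw": 0},{"dx": 0.04,"dy": 0,"dz": 0,"ax": 0,"ay": 0,"az": 0,"jaw": 0},{"dx": 0.04,"dy": 0,"dz": 0,"ax": 0,"ay": 0,"az": 0,"jaw": 0}])

```text
clock: 7.25
tcp_pos: [0.5064, 0.2619, 0.0083]
tool_rot: [0.002, -0.06, 0.998, 0.001]
force: [3.2, 0.7, 5.8]
gripper_width: 0.0074
finger_force: 78.4
```

>>> step_arm(plan=[{"dx": 0.04,"dy": 0,"dz": 0,"ax": 0,"ay": 0,"az": 0,"jaw": 0},{"dx": 0.04,"dy": 0,"dz": 0,"ax": 0,"ay": 0,"az": 0,"jaw": 0},{"dx": 0.04,"dy": 0,"dz": 0,"ax": 0,"ay": 0,"az": 0,"jaw": 0},{"dx": 0.04,"dy": 0,"dz": 0,"ax": 0,"ay": 0,"az": 0,"jaw": 0},{"dx": 0.02,"dy": 0,"dz": 0,"ax": 0,"ay": 0,"az": 0,"jaw": 0}])

```text
clock: 7.75
tcp_pos: [0.4162, 0.2509, 0.0083]
tool_rot: [0.001, -0.06, 0.998, 0.0]
force: [3.0, 0.9, 3.7]
gripper_width: 0.0071
finger_force: 78.7
```

```bash
python3 -c "
from h import *
goto([.42,.25,.007],187,1)
s=snap('side'); c=s['color'][150:340,80:340]; cv2.imwrite('pics/s2.png',cv2.resize(c,None,fx=2.5,fy=2.5)[...,::-1])"
```

```text
7.75 [0.4162 0.2509 0.0083] [[-0.993, -0.121, 0.002], [-0.121, 0.993, 0.001], [-0.003, 0.001, -1.0]] [3.  0.9 3.7] 0.0071339583233529244 78.72774839401245 [ 0.543  0.358 -0.478  0.732 -0.     0.422]
yaw now -173.08 shift/n [-0.0073 -0.0028  0.0026] turn total [ 0.0001  0.0004 -0.0002]
```

View pics/s2.png

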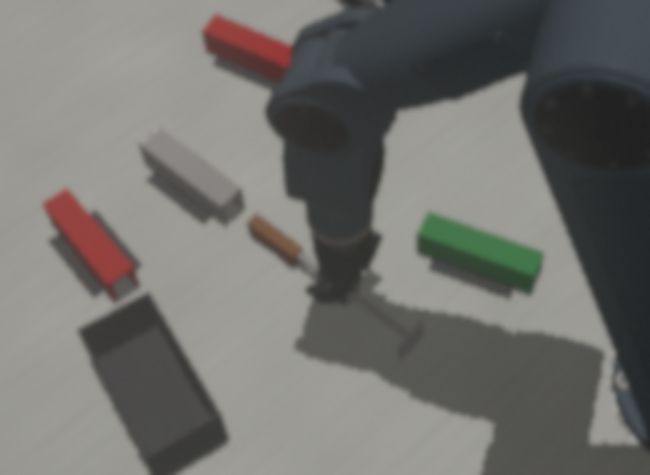

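The wooden handle is clear of the holder: handle at (275,240), head at (412,335), with a gap to the mouth at (235,205). Next I lift, carry the rake in front of the rack, and turn it.

>>> step_arm(plan=[{"dx": 0,"dy": 0,"dz": -0.02,"ax": 0,"ay": 0,"az": 0,"jaw": 0},{"dx": 0,"dy": 0,"dz": -0.05,"ax": 0,"ay": 0,"az": 0,"jaw": 0},{"dx": 0,"dy": 0,"dz": -0.06,"ax": 0,"ay": 0,"az": 0,"jaw": 0},{"dx": 0,"dy": 0,"dz": -0.06,"ax": 0,"ay": 0,"az": 0,"jaw": 0},{"dx": 0,"dy": 0,"dz": -0.04,"ax": 0,"ay": 0,"az": 0,"jaw": 0}])

```text
clock: 8.3
tcp_pos: [0.4167, 0.2507, 0.1246]
tool_rot: [0.0, -0.06, 0.998, 0.0]
force: [-0.0, 0.3, -1.8]
gripper_width: 0.0073
finger_force: 78.2
```

>>> step_arm(plan=[{"dx": 0.004,"dy": -0.03,"dz": 0,"ax": 0,"ay": 0,"az": 0,"jaw": 0},{"dx": 0.008,"dy": -0.065,"dz": 0,"ax": 0,"ay": 0,"az": 0,"jaw": 0},{"dx": 0.008,"dy": -0.065,"dz": 0,"ax": 0,"ay": 0,"az": 0,"jaw": 0},{"dx": 0.008,"dy": -0.065,"dz": 0,"ax": 0,"ay": 0,"az": 0,"jaw": 0},{"dx": 0.008,"dy": -0.065,"dz": 0,"ax": 0,"ay": 0,"az": 0,"jaw": 0}])

```text
clock: 8.8
tcp_pos: [0.4146, 0.1024, 0.1213]
tool_rot: [-0.001, -0.06, 0.998, -0.0]
force: [1.4, 0.1, -1.2]
gripper_width: 0.0074
finger_force: 78.1
```

>>> step_arm(plan=[{"dx": 0.008,"dy": -0.065,"dz": 0,"ax": 0,"ay": 0,"az": 0,"jaw": 0},{"dx": 0.008,"dy": -0.065,"dz": 0,"ax": 0,"ay": 0,"az": 0,"jaw": 0},{"dx": 0.008,"dy": -0.065,"dz": 0,"ax": 0,"ay": 0,"az": 0,"jaw": 0},{"dx": 0.008,"dy": -0.065,"dz": 0,"ax": 0,"ay": 0,"az": 0,"jaw": 0},{"dx": 0.008,"dy": -0.065,"dz": 0,"ax": 0,"ay": 0,"az": 0,"jaw": 0}])

```text
clock: 9.3
tcp_pos: [0.4141, -0.061, 0.1214]
tool_rot: [-0.001, -0.06, 0.998, 0.0]
force: [0.2, 1.3, -1.4]
gripper_width: 0.0074
finger_force: 78.1
```

>>> step_arm(plan=[{"dx": 0.008,"dy": -0.065,"dz": 0,"ax": 0,"ay": 0,"az": 0,"jaw": 0},{"dx": 0.008,"dy": -0.065,"dz": 0,"ax": 0,"ay": 0,"az": 0,"jaw": 0},{"dx": 0.008,"dy": -0.065,"dz": 0,"ax": 0,"ay": 0,"az": 0,"jaw": 0},{"dx": 0.008,"dy": -0.065,"dz": 0,"ax": 0,"ay": 0,"az": 0,"jaw": 0},{"dx": 0.004,"dy": -0.03,"dz": 0,"ax": 0,"ay": 0,"az": 0,"jaw": 0}])

```text
clock: 9.8
tcp_pos: [0.4139, -0.2076, 0.1213]
tool_rot: [-0.001, -0.059, 0.998, 0.0]
force: [-1.0, -0.3, -1.9]
gripper_width: 0.0069
finger_force: 78.2
```

>>> step_arm(plan=[{"dx": 0,"dy": 0,"dz": 0,"ax": 0,"ay": 0,"az": 0.01,"jaw": 0},{"dx": 0,"dy": 0,"dz": 0,"ax": 0,"ay": 0,"az": 0.02,"jaw": 0},{"dx": 0,"dy": 0,"dz": 0,"ax": 0,"ay": 0,"az": 0.02,"jaw": 0},{"dx": 0,"dy": 0,"dz": 0,"ax": 0,"ay": 0,"az": 0.02,"jaw": 0},{"dx": 0,"dy": 0,"dz": 0,"ax": 0,"ay": 0,"az": 0.02,"jaw": 0}])

```text
clock: 10.3
tcp_pos: [0.4141, -0.2048, 0.1215]
tool_rot: [-0.001, 0.223, 0.975, 0.0]
force: [-0.5, -0.3, -1.2]
gripper_width: 0.007
finger_force: 78.2
```

```bash
python3 -c "
from h import *
goto([.465,-.226,.11],0,1)"
```

```text
10.3 [ 0.4141 -0.2048  0.1215] [[-0.9, 0.435, -0.002], [0.435, 0.9, 0.001], [0.002, 0.0, -1.0]] [-0.5 -0.3 -1.2] 0.006985366551004865 78.22851419448853 [-0.459  0.2   -0.359  1.014  0.    -0.009]
yaw now 154.21 shift/n [-0.1101  0.0061  0.0227] turn total [-5.000e-04 -2.000e-04  4.284e-01]
```

>>> step_arm(plan=[{"dx": 0,"dy": 0,"dz": 0,"ax": 0,"ay": 0,"az": 0.0214,"jaw": 0},{"dx": 0,"dy": 0,"dz": 0,"ax": 0,"ay": 0,"az": 0.0214,"jaw": 0},{"dx": 0,"dy": 0,"dz": 0,"ax": 0,"ay": 0,"az": 0.0214,"jaw": 0},{"dx": 0,"dy": 0,"dz": 0,"ax": 0,"ay": 0,"az": 0.0214,"jaw": 0},{"dx": 0,"dy": 0,"dz": 0,"ax": 0,"ay": 0,"az": 0.0214,"jaw": 0}])

```text
clock: 10.8
tcp_pos: [0.4142, -0.2048, 0.1215]
tool_rot: [-0.001, 0.532, 0.847, 0.0]
force: [-0.6, -0.8, -3.3]
gripper_width: 0.0074
finger_force: 78.3
```

>>> step_arm(plan=[{"dx": 0,"dy": 0,"dz": 0,"ax": 0,"ay": 0,"az": 0.0214,"jaw": 0},{"dx": 0,"dy": 0,"dz": 0,"ax": 0,"ay": 0,"az": 0.0214,"jaw": 0},{"dx": 0,"dy": 0,"dz": 0,"ax": 0,"ay": 0,"az": 0.0214,"jaw": 0},{"dx": 0,"dy": 0,"dz": 0,"ax": 0,"ay": 0,"az": 0.0214,"jaw": 0},{"dx": 0,"dy": 0,"dz": 0,"ax": 0,"ay": 0,"az": 0.0214,"jaw": 0}])

```text
clock: 11.3
tcp_pos: [0.4142, -0.2048, 0.1215]
tool_rot: [-0.001, 0.782, 0.624, -0.0]
force: [0.3, -0.1, -1.3]
gripper_width: 0.0073
finger_force: 78.2
```

>>> step_arm(plan=[{"dx": 0,"dy": 0,"dz": 0,"ax": 0,"ay": 0,"az": 0.0214,"jaw": 0},{"dx": 0,"dy": 0,"dz": 0,"ax": 0,"ay": 0,"az": 0.0214,"jaw": 0},{"dx": 0,"dy": 0,"dz": 0,"ax": 0,"ay": 0,"az": 0.0214,"jaw": 0},{"dx": 0,"dy": 0,"dz": 0,"ax": 0,"ay": 0,"az": 0.0214,"jaw": 0},{"dx": 0,"dy": 0,"dz": 0,"ax": 0,"ay": 0,"az": 0.0214,"jaw": 0}])

```text
clock: 11.8
tcp_pos: [0.4142, -0.2048, 0.1216]
tool_rot: [-0.001, 0.944, 0.331, -0.001]
force: [-0.2, 0.2, -1.3]
gripper_width: 0.0072
finger_force: 78.2
```

>>> step_arm(plan=[{"dx": 0,"dy": 0,"dz": 0,"ax": 0,"ay": 0,"az": 0.0214,"jaw": 0},{"dx": 0,"dy": 0,"dz": 0,"ax": 0,"ay": 0,"az": 0.0214,"jaw": 0},{"dx": 0,"dy": 0,"dz": 0,"ax": 0,"ay": 0,"az": 0.0214,"jaw": 0},{"dx": 0,"dy": 0,"dz": 0,"ax": 0,"ay": 0,"az": 0.0214,"jaw": 0},{"dx": 0,"dy": 0,"dz": 0,"ax": 0,"ay": 0,"az": 0.02,"jaw": 0}])

```text
clock: 12.3
tcp_pos: [0.4142, -0.2048, 0.1216]
tool_rot: [-0.001, 1.0, 0.005, -0.001]
force: [0.4, -0.4, -1.2]
gripper_width: 0.0072
finger_force: 78.2
```

```bash
python3 -c "
from h import *
goto([.465,-.226,.01],0,1)
s=snap('wrist'); save(s,'w3.png'); P=cloud(s).reshape(-1,3)
q=P[(P[:,2]>.06)&(P[:,2]<.18)&(P[:,0]>.43)&(abs(P[:,1]+.21)<.05)&(P[:,0]<.6)]; print(len(q), q[np.argsort(q[:,0])][::max(1,len(q)//15)].round(3).tolist())"
```

```text
12.3 [ 0.4142 -0.2048  0.1216] [[1.0, 0.011, -0.002], [0.011, -1.0, 0.001], [-0.002, -0.001, -1.0]] [ 0.4 -0.4 -1.2] 0.0072123751534895605 78.24708580970764 [-0.459  0.2   -0.359  1.014  0.     2.671]
yaw now 0.62 shift/n [0.1014 0.0437 0.2229] turn total [-0.0002  0.0002  0.0017]
6153 [[0.43, -0.233, 0.174], [0.438, -0.2, 0.144], [0.445, -0.201, 0.146], [0.452, -0.204, 0.146], [0.459, -0.202, 0.145], [0.466, -0.204, 0.146], [0.472, -0.201, 0.144], [0.478, -0.203, 0.147], [0.483, -0.205, 0.146], [0.489, -0.205, 0.146], [0.494, -0.202, 0.146], [0.499, -0.199, 0.142], [0.504, -0.202, 0.147], [0.509, -0.199, 0.145], [0.514, -0.207, 0.145], [0.523, -0.217, 0.117]]
```

>>> step_arm(plan=[{"dx": 0.034,"dy": 0.0146,"dz": 0.02,"ax": 0,"ay": 0,"az": 0.0017,"jaw": 0},{"dx": 0.034,"dy": 0.0146,"dz": 0.04,"ax": 0,"ay": 0,"az": 0,"jaw": 0},{"dx": 0.034,"dy": 0.0146,"dz": 0.06,"ax": 0,"ay": 0,"az": 0,"jaw": 0},{"dx": 0,"dy": 0,"dz": 0.05,"ax": 0,"ay": 0,"az": 0,"jaw": 0},{"dx": 0,"dy": 0,"dz": 0.03,"ax": 0,"ay": 0,"az": 0,"jaw": 0}])

```text
clock: 12.85
tcp_pos: [0.4651, -0.226, 0.0197]
tool_rot: [-0.001, 1.0, 0.004, -0.002]
force: [-0.2, -0.3, -0.9]
gripper_width: 0.0071
finger_force: 78.2
```

>>> step_arm(plan=[{"dx": 0,"dy": 0,"dz": 0.012,"ax": 0,"ay": 0,"az": 0,"jaw": 0},{"dx": 0,"dy": 0,"dz": 0.006,"ax": 0,"ay": 0,"az": 0,"jaw": 0},{"dx": 0,"dy": 0,"dz": 0.004,"ax": 0,"ay": 0,"az": 0,"jaw": 0},{"dx": 0,"dy": 0,"dz": 0,"ax": 0,"ay": 0,"az": 0,"jaw": 0},{"dx": 0,"dy": 0,"dz": 0,"ax": 0,"ay": 0,"az": 0,"jaw": 0}])

```text
clock: 13.35
tcp_pos: [0.4668, -0.2269, 0.012]
tool_rot: [0.0, 1.0, 0.003, 0.001]
force: [0.3, 0.3, -0.5]
gripper_width: 0.0072
finger_force: 78.2
```

>>> step_arm(plan=[{"dx": 0,"dy": 0,"dz": 0.004,"ax": 0,"ay": 0,"az": 0,"jaw": 0},{"dx": 0,"dy": 0,"dz": 0.003,"ax": 0,"ay": 0,"az": 0,"jaw": 0},{"dx": 0,"dy": 0,"dz": 0,"ax": 0,"ay": 0,"az": 0,"jaw": 0},{"dx": 0,"dy": 0,"dz": 0,"ax": 0,"ay": 0,"az": 0,"jaw": 0.7},{"dx": 0,"dy": 0,"dz": 0,"ax": 0,"ay": 0,"az": 0,"jaw": 0.7}])

```text
clock: 13.85
tcp_pos: [0.4665, -0.2268, 0.0079]
tool_rot: [0.0, 1.0, 0.003, 0.0]
force: [0.0, -0.5, -0.7]
gripper_width: 0.0354
finger_force: 0.0
```

>>> step_arm(plan=[{"dx": 0,"dy": 0,"dz": 0,"ax": 0,"ay": 0,"az": 0,"jaw": 0.7},{"dx": 0,"dy": 0,"dz": 0,"ax": 0,"ay": 0,"az": 0,"jaw": 0.7},{"dx": 0,"dy": 0,"dz": -0.05,"ax": 0,"ay": 0,"az": 0,"jaw": 0.7},{"dx": 0,"dy": 0,"dz": -0.08,"ax": 0,"ay": 0,"az": 0,"jaw": 0.7},{"dx": -0.04,"dy": 0,"dz": -0.08,"ax": 0,"ay": 0,"az": 0,"jaw": 0.7}])

```text
clock: 14.35
tcp_pos: [0.4476, -0.2269, 0.1137]
tool_rot: [-0.0, 1.0, 0.003, 0.0]
force: [0.7, -0.8, 0.8]
gripper_width: 0.0597
finger_force: 0.0
```

>>> step_arm(plan=[{"dx": -0.06,"dy": 0,"dz": -0.03,"ax": 0,"ay": 0,"az": 0,"jaw": 0.7},{"dx": -0.06,"dy": 0,"dz": 0,"ax": 0,"ay": 0,"az": 0,"jaw": 0.7},{"dx": -0.06,"dy": 0,"dz": 0,"ax": 0,"ay": 0,"az": 0,"jaw": 0.7},{"dx": 0,"dy": 0,"dz": 0,"ax": 0,"ay": 0,"az": 0,"jaw": 0.7},{"dx": 0,"dy": 0,"dz": 0,"ax": 0,"ay": 0,"az": 0,"jaw": 0.7}])

```text
clock: 14.85
tcp_pos: [0.3565, -0.2276, 0.1282]
tool_rot: [0.0, 1.0, 0.002, 0.0]
force: [0.1, -1.2, 1.1]
gripper_width: 0.0598
finger_force: 0.0
```

```bash
python3 -c "
from h import *
np.set_printoptions(precision=4,suppress=True)
s=snap('wrist'); save(s,'w4.png',k=1.2); P=cloud(s).reshape(-1,3)
print('zbench',np.median(P[P[:,2]<.02][:,2]))
q=P[(P[:,2]>.015)&(P[:,2]<.05)&(P[:,0]>.25)&(abs(P[:,1]+.226)<.05)&(P[:,0]<.6)]
for x in np.arange(.26,.6,.02):
    k=q[abs(q[:,0]-x)<.004]
    if len(k): print(x.round(3),len(k),k[:,1].min(),k[:,1].max(),k[:,2].max())
h=q[q[:,0]>.54]; print('head',h.min(0),h.max(0)); hh=q[(q[:,0]<.37)]; print('hnd',hh.min(0),hh.max(0))
goto([.333,-.226,.004],0,1)"
```

```text
zbench 0.0011913992840050236
0.3 224 -0.2366945194343856 -0.21546753443709663 0.03675194043993721
0.32 247 -0.23727605940693333 -0.21561720812073404 0.03672879473565058
0.34 253 -0.23692712156846268 -0.21578803633514818 0.036969643212083014
0.36 263 -0.23662029514102104 -0.21512460296237168 0.037051064307192655
0.38 278 -0.23641225398179064 -0.21522306385482132 0.03629396907437696
0.4 140 -0.23072564230245954 -0.22150932889355082 0.03343091388443517
0.42 143 -0.2305390092673554 -0.22152953836591305 0.03404689587801332
0.44 156 -0.23035578359891698 -0.2215565516848249 0.03357786788097805
0.46 172 -0.23092617581517783 -0.2215881090271489 0.03408445420230527
0.48 195 -0.23069106031372488 -0.22087406468039675 0.03416202327671783Traceback (most recent call last):
  File "<string>", line 10, in <module>
    h=q[q[:,0]>.54]; print('head',h.min(0),h.max(0)); hh=q[(q[:,0]<.37)]; print('hnd',hh.min(0),hh.max(0))
                                  ~~~~~^^^
    return umr_minimum(a, axis, None, out, keepdims, initial, where)
ValueError: zero-size array to reduction operation minimum which has no identity
```

View pics/w4.png

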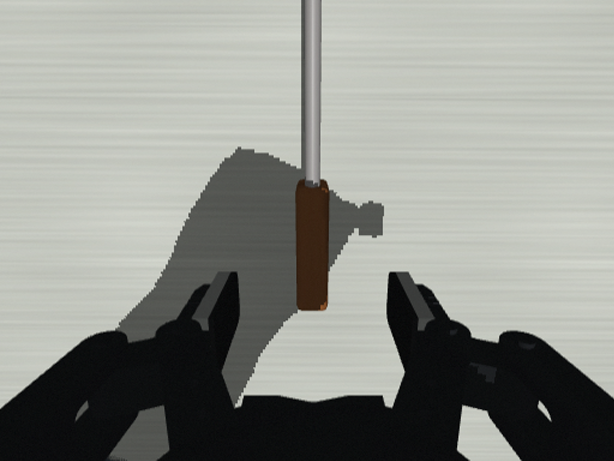

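The wrist view shows the rake lying straight and upright, wooden handle from (312,182) to (312,310), shaft straight ahead. I'll measure the handle ends and head, then descend onto the handle.

```bash
python3 -c "
from h import *
s=snap('wrist'); P=cloud(s).reshape(-1,3)
q=P[(P[:,2]>.032)&(P[:,2]<.045)&(abs(P[:,1]+.226)<.02)]; a=q[abs(q[:,1]+.226)>.0075]; print('handle x',a[:,0].min(),a[:,0].max())
t=snap('top'); P=cloud(t).reshape(-1,3); h=P[(P[:,0]>.54)&(P[:,0]<.6)&(abs(P[:,1]+.226)<.04)&(P[:,2]>.018)&(P[:,2]<.06)]; print('head',len(h),h.min(0) if len(h) else 0,h.max(0) if len(h) else 0)
goto([.337,-.226,.004],0,1)"
```

```text
handle x 0.291453157171478 0.37917963621819334
head 50 [ 0.54108705 -0.24997118  0.01895872] [ 0.57686603 -0.20403813  0.0415047 ]
15.0 [ 0.3574 -0.2276  0.1278] [[1.0, 0.006, 0.0], [0.006, -1.0, -0.0], [0.0, 0.0, -1.0]] [ 0.1 -0.6 -0.3] 0.05976589757033597 0.0 [-0.567  0.131 -0.429  1.01   0.     2.568]
yaw now 0.34 shift/n [-0.0408 -0.0034  0.2476] turn total [ 0.     -0.0001  0.001 ]
```

>>> step_arm(plan=[{"dx": -0.04,"dy": -0.0034,"dz": 0.03,"ax": 0,"ay": 0,"az": 0.001,"jaw": 0.7},{"dx": 0,"dy": 0,"dz": 0.07,"ax": 0,"ay": 0,"az": 0,"jaw": 0.7},{"dx": 0,"dy": 0,"dz": 0.07,"ax": 0,"ay": 0,"az": 0,"jaw": 0.7},{"dx": 0,"dy": 0,"dz": 0.05,"ax": 0,"ay": 0,"az": 0,"jaw": 0.7},{"dx": 0,"dy": 0,"dz": 0.022,"ax": 0,"ay": 0,"az": 0,"jaw": 0.7}])

```text
clock: 15.5
tcp_pos: [0.3359, -0.225, 0.0045]
tool_rot: [-0.001, 1.0, 0.0, -0.001]
force: [-0.6, 0.6, 0.6]
gripper_width: 0.0596
finger_force: 0.0
```

>>> step_arm(plan=[{"dx": 0,"dy": 0,"dz": 0,"ax": 0,"ay": 0,"az": 0,"jaw": 0.7},{"dx": 0,"dy": 0,"dz": 0,"ax": 0,"ay": 0,"az": 0,"jaw": 0.4},{"dx": 0,"dy": 0,"dz": 0,"ax": 0,"ay": 0,"az": 0,"jaw": 0.1},{"dx": 0,"dy": 0,"dz": 0,"ax": 0,"ay": 0,"az": 0,"jaw": 0},{"dx": 0,"dy": 0,"dz": 0,"ax": 0,"ay": 0,"az": 0,"jaw": 0}], newtons=100)

```text
clock: 16.0
tcp_pos: [0.3372, -0.2262, 0.0078]
tool_rot: [0.0, 1.0, -0.0, 0.001]
force: [-0.3, 1.3, 5.6]
gripper_width: 0.0203
finger_force: 98.3
```

>>> step_arm(plan=[{"dx": 0,"dy": 0,"dz": 0,"ax": 0,"ay": 0,"az": 0,"jaw": 0},{"dx": 0,"dy": 0,"dz": 0,"ax": 0,"ay": 0,"az": 0,"jaw": 0},{"dx": 0,"dy": 0,"dz": 0,"ax": 0,"ay": 0,"az": 0,"jaw": 0},{"dx": 0,"dy": 0,"dz": 0,"ax": 0,"ay": 0,"az": 0,"jaw": 0},{"dx": 0,"dy": 0,"dz": 0,"ax": 0,"ay": 0,"az": 0,"jaw": 0}])

```text
clock: 16.5
tcp_pos: [0.3372, -0.2261, 0.0079]
tool_rot: [0.0, 1.0, -0.0, 0.001]
force: [0.3, 1.3, 5.6]
gripper_width: 0.0205
finger_force: 98.2
```

>>> step_arm(plan=[{"dx": 0,"dy": 0,"dz": -0.02,"ax": 0,"ay": 0,"az": 0,"jaw": 0},{"dx": 0,"dy": 0,"dz": -0.05,"ax": 0,"ay": 0,"az": 0,"jaw": 0},{"dx": 0,"dy": 0,"dz": -0.05,"ax": 0,"ay": 0,"az": 0,"jaw": 0},{"dx": 0,"dy": 0,"dz": -0.035,"ax": 0,"ay": 0,"az": 0,"jaw": 0},{"dx": 0,"dy": 0,"dz": 0,"ax": 0,"ay": 0,"az": 0,"jaw": 0}])

```text
clock: 17.0
tcp_pos: [0.3378, -0.2267, 0.0871]
tool_rot: [0.001, 1.0, -0.0, 0.002]
force: [0.2, 0.1, -1.0]
gripper_width: 0.0203
finger_force: 97.9
```

```bash
python3 -c "
from h import *
np.set_printoptions(precision=4,suppress=True)
o=st()
for n in('top','side'):
    t=snap(n); P=cloud(t).reshape(-1,3); h=P[(P[:,0]>.50)&(P[:,0]<.61)&(abs(P[:,1]+.226)<.035)&(P[:,2]>.075)&(P[:,2]<.125)]
    for x in np.arange(.5,.6,.01):
        k=h[abs(h[:,0]-x)<.005]
        if len(k): print(n,x,len(k),k.mean(0),k[:,2].max())
"
```

```text
17.0 [ 0.3378 -0.2267  0.0871] [[1.0, -0.001, 0.004], [-0.001, -1.0, -0.003], [0.004, 0.003, -1.0]] [ 0.2  0.1 -1. ] 0.020259099577313675 97.92375683784485 [-0.591  0.141 -0.537  0.888 -0.     2.551]
top 0.5 3 [ 0.5016 -0.2274  0.1085] 0.11617525721510269
top 0.51 9 [ 0.5089 -0.2274  0.108 ] 0.11345838455136947
top 0.52 9 [ 0.5195 -0.2273  0.1089] 0.11377480552876373
top 0.53 9 [ 0.5301 -0.2271  0.1104] 0.11662962327939685
top 0.54 8 [ 0.5406 -0.2268  0.1096] 0.11235513486743254
top 0.55 6 [ 0.55   -0.2271  0.1102] 0.11879733554453886
top 0.56 9 [ 0.5593 -0.2274  0.1086] 0.11366077984314771
top 0.5700000000000001 42 [ 0.5715 -0.2254  0.1023] 0.12007348492868375
top 0.5800000000000001 11 [ 0.5764 -0.2265  0.1143] 0.11856056495712708
side 0.5 5 [ 0.502  -0.2239  0.1043] 0.1070413103186485
side 0.51 5 [ 0.5105 -0.2256  0.1028] 0.10420031279775399
side 0.52 9 [ 0.5197 -0.223   0.1039] 0.10850475056789888
side 0.53 4 [ 0.5303 -0.2242  0.1038] 0.10792979200863972
side 0.54 7 [ 0.5393 -0.2232  0.1029] 0.11016351265599233
side 0.55 7 [ 0.55   -0.2244  0.1032] 0.11045693771053178
side 0.56 7 [ 0.5599 -0.2223  0.1041] 0.10672363761291437
side 0.5700000000000001 52 [ 0.5712 -0.2212  0.0967] 0.1162204233065065
side 0.5800000000000001 5 [ 0.5761 -0.228   0.1006] 0.10794706233077944
```

The rake is held level: shaft top about 0.110 m, head at x≈0.577. I advance under the wire top, over stop and rim.

>>> step_arm(plan=[{"dx": 0.02,"dy": 0,"dz": 0,"ax": 0,"ay": 0,"az": 0,"jaw": 0},{"dx": 0.045,"dy": 0,"dz": 0,"ax": 0,"ay": 0,"az": 0,"jaw": 0},{"dx": 0.05,"dy": 0,"dz": 0,"ax": 0,"ay": 0,"az": 0,"jaw": 0},{"dx": 0.05,"dy": 0,"dz": 0,"ax": 0,"ay": 0,"az": 0,"jaw": 0},{"dx": 0.05,"dy": 0,"dz": 0,"ax": 0,"ay": 0,"az": 0,"jaw": 0}])

```text
clock: 17.6
tcp_pos: [0.445, -0.2254, 0.0831]
tool_rot: [-0.0, 1.0, -0.0, -0.001]
force: [-0.6, -0.2, -1.4]
gripper_width: 0.0201
finger_force: 97.9
```

>>> step_arm(plan=[{"dx": 0.05,"dy": 0,"dz": 0,"ax": 0,"ay": 0,"az": 0,"jaw": 0},{"dx": 0.05,"dy": 0,"dz": 0,"ax": 0,"ay": 0,"az": 0,"jaw": 0},{"dx": 0.05,"dy": 0,"dz": 0,"ax": 0,"ay": 0,"az": 0,"jaw": 0},{"dx": 0.03,"dy": 0,"dz": 0,"ax": 0,"ay": 0,"az": 0,"jaw": 0},{"dx": 0.01,"dy": 0,"dz": 0,"ax": 0,"ay": 0,"az": 0,"jaw": 0}])

```text
clock: 18.1
tcp_pos: [0.5404, -0.2254, 0.0826]
tool_rot: [-0.0, 1.0, 0.0, -0.001]
force: [-0.4, -0.7, -1.5]
gripper_width: 0.0203
finger_force: 97.9
```

```bash
python3 -c "
from h import *
goto([.541,-.226,.046],0,1)
s=snap('top'); a=cv2.resize(s['color'][80:180,275:360],None,fx=4.5,fy=4.5); t=snap('side'); b=cv2.resize(t['color'][60:180,170:300],None,fx=3,fy=3)
H=max(a.shape[0],b.shape[0]); o=np.zeros((H,a.shape[1]+b.shape[1],3),np.uint8); o[:a.shape[0],:a.shape[1]]=a; o[:b.shape[0],a.shape[1]:]=b
cv2.imwrite('pics/t5.png',o[...,::-1]); print(o.shape)
P=cloud(s).reshape(-1,3); h=P[(P[:,0]>.69)&(P[:,0]<.80)&(abs(P[:,1]+.226)<.035)&(P[:,2]>.075)&(P[:,2]<.13)]; h=h[np.argsort(h[:,0])]; print(h[::3].round(3).tolist())
"
```

```text
18.1 [ 0.5404 -0.2254  0.0826] [[1.0, 0.0, -0.001], [0.0, -1.0, 0.001], [-0.001, -0.001, -1.0]] [-0.4 -0.7 -1.5] 0.02032223622202916 97.9131531715393 [-0.395  0.426 -0.131  1.016  0.     2.746]
yaw now 0.01 shift/n [0.0012 0.0013 0.0733] turn total [-0.0001  0.0002  0.    ]
(450, 772, 3)
[[0.694, -0.223, 0.111], [0.7, -0.224, 0.104], [0.703, -0.221, 0.105], [0.706, -0.224, 0.108], [0.71, -0.227, 0.109], [0.714, -0.224, 0.108], [0.718, -0.228, 0.107], [0.722, -0.22, 0.107], [0.726, -0.225, 0.103], [0.73, -0.224, 0.103], [0.732, -0.224, 0.109], [0.737, -0.228, 0.107], [0.74, -0.222, 0.095], [0.744, -0.228, 0.106], [0.748, -0.228, 0.106], [0.753, -0.228, 0.103], [0.755, -0.224, 0.109], [0.758, -0.227, 0.109], [0.763, -0.224, 0.108], [0.767, -0.224, 0.105], [0.769, -0.223, 0.111], [0.772, -0.212, 0.114], [0.772, -0.221, 0.1], [0.772, -0.238, 0.113], [0.773, -0.247, 0.1], [0.773, -0.209, 0.084], [0.773, -0.202, 0.108], [0.774, -0.242, 0.11], [0.774, -0.231, 0.108], [0.775, -0.239, 0.081], [0.775, -0.211, 0.091], [0.775, -0.246, 0.106], [0.775, -0.216, 0.114], [0.778, -0.209, 0.106], [0.778, -0.213, 0.104], [0.779, -0.242, 0.106], [0.78, -0.247, 0.103]]
```

View pics/t5.png

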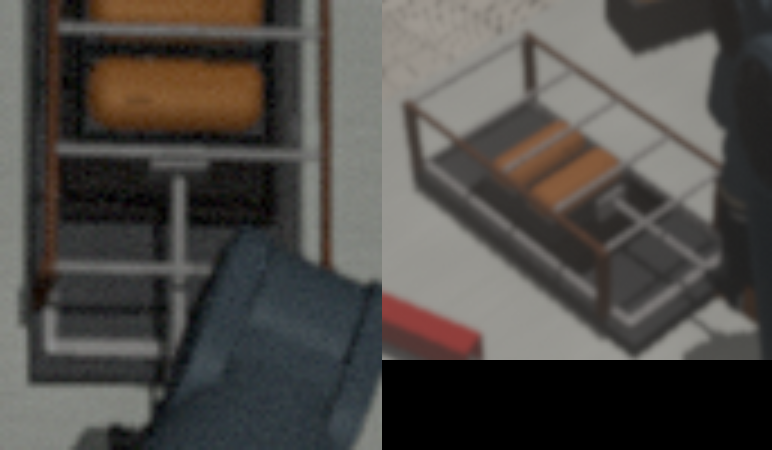

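The picture shows the rake head at (180,165), beyond the front rim and short of the first tin at (175,95), clear below the wires. I lower it behind the rim.

>>> step_arm(plan=[{"dx": 0,"dy": 0.001,"dz": 0.02,"ax": 0,"ay": 0,"az": 0,"jaw": 0},{"dx": 0,"dy": 0,"dz": 0.025,"ax": 0,"ay": 0,"az": 0,"jaw": 0},{"dx": 0,"dy": 0,"dz": 0.019,"ax": 0,"ay": 0,"az": 0,"jaw": 0},{"dx": 0,"dy": 0,"dz": 0.007,"ax": 0,"ay": 0,"az": 0,"jaw": 0},{"dx": 0,"dy": 0,"dz": 0,"ax": 0,"ay": 0,"az": 0,"jaw": 0}])

```text
clock: 18.7
tcp_pos: [0.5382, -0.2263, 0.048]
tool_rot: [-0.0, 1.0, -0.0, -0.001]
force: [-0.5, 0.0, -1.0]
gripper_width: 0.0202
finger_force: 97.9
```

```bash
python3 -c "
from h import *
goto([.541,-.226,.0455],0,1)
s=snap('top')
P=cloud(s).reshape(-1,3); h=P[(P[:,0]>.69)&(P[:,0]<.80)&(abs(P[:,1]+.226)<.035)&(P[:,2]>.055)&(P[:,2]<.09)]; h=h[np.argsort(h[:,0])]; print(h[::3].round(3).tolist()); a=h[(h[:,0]>.7)&(h[:,0]<.765)]; print(a[:,2].mean(),np.polyfit(a[:,0],a[:,2],1))
"
```

```text
18.7 [ 0.5382 -0.2263  0.048 ] [[1.0, -0.001, -0.001], [-0.001, -1.0, 0.001], [-0.001, -0.001, -1.0]] [-0.5  0.  -1. ] 0.02019881904260784 97.91385769844055 [-0.398  0.454 -0.183  0.935  0.     2.745]
yaw now -0.05 shift/n [ 0.0057 -0.0005  0.0049] turn total [-0.0001  0.0002 -0.0002]
[[0.691, -0.226, 0.066], [0.692, -0.225, 0.075], [0.705, -0.222, 0.071], [0.709, -0.226, 0.069], [0.713, -0.226, 0.069], [0.717, -0.226, 0.07], [0.72, -0.222, 0.069], [0.723, -0.221, 0.073], [0.728, -0.226, 0.069], [0.732, -0.23, 0.068], [0.735, -0.222, 0.072], [0.739, -0.222, 0.071], [0.743, -0.225, 0.072], [0.747, -0.222, 0.07], [0.75, -0.222, 0.072], [0.756, -0.226, 0.066], [0.757, -0.23, 0.063], [0.761, -0.225, 0.075], [0.764, -0.228, 0.076], [0.769, -0.208, 0.058], [0.77, -0.246, 0.059], [0.77, -0.244, 0.07], [0.771, -0.219, 0.067], [0.772, -0.204, 0.063], [0.772, -0.236, 0.077], [0.773, -0.21, 0.072], [0.773, -0.233, 0.073], [0.774, -0.224, 0.058], [0.774, -0.207, 0.068], [0.777, -0.232, 0.074], [0.777, -0.218, 0.071], [0.778, -0.207, 0.067]]
0.06824621138239716 [0.0116626  0.05967564]
```

>>> step_arm(plan=[{"dx": 0,"dy": 0,"dz": 0.005,"ax": 0,"ay": 0,"az": 0,"jaw": 0},{"dx": -0.01,"dy": 0,"dz": 0,"ax": 0,"ay": 0,"az": 0,"jaw": 0},{"dx": -0.015,"dy": 0,"dz": 0,"ax": 0,"ay": 0,"az": 0,"jaw": 0},{"dx": -0.015,"dy": 0,"dz": 0,"ax": 0,"ay": 0,"az": 0,"jaw": 0},{"dx": -0.015,"dy": 0,"dz": 0,"ax": 0,"ay": 0,"az": 0,"jaw": 0}])

```text
clock: 19.25
tcp_pos: [0.5114, -0.2265, 0.0467]
tool_rot: [0.0, 1.0, -0.0, 0.001]
force: [2.9, 0.4, -2.7]
gripper_width: 0.0204
finger_force: 97.9
```

```bash
python3 -c "
from h import *
goto([.412,-.226,.0455],0,1)
s=snap('top');P=cloud(s)
for u in (292,298,304,326,332): print(u,[(P[v,u].round(3).tolist()) for v in range(124,140) if .039<P[v,u,2]<.06])
"
```

```text
19.25 [ 0.5114 -0.2265  0.0467] [[1.0, -0.001, 0.002], [-0.001, -1.0, -0.0], [0.002, 0.0, -1.0]] [ 2.9  0.4 -2.7] 0.0203827089401265 97.94204235076904 [-0.417  0.418 -0.251  0.901  0.     2.725]
yaw now -0.04 shift/n [-0.1988 -0.0009  0.002 ] turn total [ 0.     -0.0002 -0.0001]
292 [[0.743, -0.149, 0.051], [0.738, -0.149, 0.054]]
298 [[0.741, -0.172, 0.046]]
304 [[0.742, -0.195, 0.044], [0.739, -0.195, 0.043], [0.731, -0.195, 0.042]]
326 [[0.742, -0.277, 0.051], [0.74, -0.279, 0.043]]
332 [[0.744, -0.301, 0.046], [0.74, -0.301, 0.046]]
```

The tray has engaged and is moving (rim about 0.742), so I keep drawing.

>>> step_arm(plan=[{"dx": -0.016,"dy": 0,"dz": 0,"ax": 0,"ay": 0,"az": 0,"jaw": 0},{"dx": -0.016,"dy": 0,"dz": 0,"ax": 0,"ay": 0,"az": 0,"jaw": 0},{"dx": -0.016,"dy": 0,"dz": 0,"ax": 0,"ay": 0,"az": 0,"jaw": 0},{"dx": -0.016,"dy": 0,"dz": 0,"ax": 0,"ay": 0,"az": 0,"jaw": 0},{"dx": -0.016,"dy": 0,"dz": 0,"ax": 0,"ay": 0,"az": 0,"jaw": 0}])

```text
clock: 19.8
tcp_pos: [0.4709, -0.2264, 0.0464]
tool_rot: [-0.0, 1.0, -0.0, 0.0]
force: [3.7, -0.5, -1.5]
gripper_width: 0.0205
finger_force: 98.0
```

>>> step_arm(plan=[{"dx": -0.016,"dy": 0,"dz": 0,"ax": 0,"ay": 0,"az": 0,"jaw": 0},{"dx": -0.016,"dy": 0,"dz": 0,"ax": 0,"ay": 0,"az": 0,"jaw": 0},{"dx": -0.016,"dy": 0,"dz": 0,"ax": 0,"ay": 0,"az": 0,"jaw": 0},{"dx": -0.016,"dy": 0,"dz": 0,"ax": 0,"ay": 0,"az": 0,"jaw": 0},{"dx": -0.008,"dy": 0,"dz": 0,"ax": 0,"ay": 0,"az": 0,"jaw": 0}])

```text
clock: 20.3
tcp_pos: [0.4345, -0.2262, 0.0463]
tool_rot: [-0.0, 1.0, -0.0, -0.0]
force: [5.3, -0.8, -1.6]
gripper_width: 0.0204
finger_force: 98.1
```

```bash
python3 -c "
from h import *
goto([.413,-.226,.0455],0,1)
s=snap('top');P=cloud(s)
for u in (292,298,304,326,332): print(u,[(P[v,u].round(3).tolist()) for v in range(124,160) if .039<P[v,u,2]<.06])
"
```

```text
20.3 [ 0.4345 -0.2262  0.0463] [[1.0, -0.001, -0.0], [-0.001, -1.0, 0.0], [-0.0, -0.0, -1.0]] [ 5.3 -0.8 -1.6] 0.020356961541417154 98.0544126033783 [-0.48   0.318 -0.416  0.837  0.     2.662]
yaw now -0.05 shift/n [-0.0429 -0.0004  0.0016] turn total [-0.      0.0001 -0.0001]
292 [[0.668, -0.151, 0.041], [0.664, -0.151, 0.042], [0.641, -0.15, 0.045], [0.637, -0.151, 0.043], [0.634, -0.151, 0.042]]
298 [[0.726, -0.171, 0.059], [0.726, -0.173, 0.043], [0.72, -0.173, 0.039], [0.666, -0.172, 0.055], [0.664, -0.173, 0.045], [0.641, -0.173, 0.045], [0.639, -0.174, 0.04], [0.634, -0.173, 0.042]]
304 [[0.727, -0.194, 0.058], [0.726, -0.195, 0.047], [0.666, -0.196, 0.04], [0.642, -0.195, 0.046], [0.637, -0.195, 0.047], [0.635, -0.196, 0.042], [0.631, -0.196, 0.041]]
326 [[0.726, -0.277, 0.052], [0.722, -0.279, 0.04], [0.666, -0.278, 0.048], [0.64, -0.278, 0.044], [0.635, -0.278, 0.047], [0.632, -0.278, 0.047]]
332 [[0.695, -0.302, 0.04], [0.68, -0.301, 0.04], [0.667, -0.3, 0.047], [0.664, -0.301, 0.043], [0.639, -0.3, 0.049], [0.637, -0.301, 0.042], [0.633, -0.301, 0.043]]
```

>>> step_arm(plan=[{"dx": -0.008,"dy": 0,"dz": 0,"ax": 0,"ay": 0,"az": 0,"jaw": 0},{"dx": -0.008,"dy": 0,"dz": 0,"ax": 0,"ay": 0,"az": 0,"jaw": 0},{"dx": -0.008,"dy": 0,"dz": 0,"ax": 0,"ay": 0,"az": 0,"jaw": 0},{"dx": -0.004,"dy": 0,"dz": 0,"ax": 0,"ay": 0,"az": 0,"jaw": 0},{"dx": -0.004,"dy": 0,"dz": 0,"ax": 0,"ay": 0,"az": 0,"jaw": 0}])

```text
clock: 20.85
tcp_pos: [0.4193, -0.2263, 0.0463]
tool_rot: [-0.0, 1.0, -0.0, 0.0]
force: [4.0, -0.1, -2.6]
gripper_width: 0.0204
finger_force: 98.0
```

>>> step_arm(plan=[{"dx": -0.003,"dy": 0,"dz": 0,"ax": 0,"ay": 0,"az": 0,"jaw": 0},{"dx": -0.003,"dy": 0,"dz": 0,"ax": 0,"ay": 0,"az": 0,"jaw": 0},{"dx": 0,"dy": 0,"dz": 0,"ax": 0,"ay": 0,"az": 0,"jaw": 0},{"dx": 0,"dy": 0,"dz": 0,"ax": 0,"ay": 0,"az": 0,"jaw": 0},{"dx": 0,"dy": 0,"dz": 0,"ax": 0,"ay": 0,"az": 0,"jaw": 0}])

```text
clock: 21.35
tcp_pos: [0.4161, -0.2262, 0.0462]
tool_rot: [-0.0, 1.0, -0.0, -0.0]
force: [1.1, -0.2, -2.3]
gripper_width: 0.0204
finger_force: 98.0
```

>>> step_arm(plan=[{"dx": -0.003,"dy": 0,"dz": 0,"ax": 0,"ay": 0,"az": 0,"jaw": 0},{"dx": -0.003,"dy": 0,"dz": 0,"ax": 0,"ay": 0,"az": 0,"jaw": 0},{"dx": -0.002,"dy": 0,"dz": 0,"ax": 0,"ay": 0,"az": 0,"jaw": 0},{"dx": 0,"dy": 0,"dz": 0,"ax": 0,"ay": 0,"az": 0,"jaw": 0},{"dx": 0,"dy": 0,"dz": 0,"ax": 0,"ay": 0,"az": 0,"jaw": 0}])

```text
clock: 21.85
tcp_pos: [0.4145, -0.2267, 0.0468]
tool_rot: [0.0, 1.0, -0.0, 0.002]
force: [10.6, 1.1, -3.9]
gripper_width: 0.0207
finger_force: 97.9
```

>>> step_arm(plan=[{"dx": -0.002,"dy": 0,"dz": 0,"ax": 0,"ay": 0,"az": 0,"jaw": 0},{"dx": -0.002,"dy": 0,"dz": 0,"ax": 0,"ay": 0,"az": 0,"jaw": 0},{"dx": -0.002,"dy": 0,"dz": 0,"ax": 0,"ay": 0,"az": 0,"jaw": 0},{"dx": 0,"dy": 0,"dz": 0,"ax": 0,"ay": 0,"az": 0,"jaw": 0},{"dx": 0,"dy": 0,"dz": 0,"ax": 0,"ay": 0,"az": 0,"jaw": 0}])

```text
clock: 22.35
tcp_pos: [0.4146, -0.2271, 0.0474]
tool_rot: [0.0, 1.0, 0.0, 0.005]
force: [21.6, 2.0, -7.2]
gripper_width: 0.0206
finger_force: 98.0
```

Motion stopped at x=0.4146 while the force rose to 21 N, so the tray is against the stop. I ease off, lift the head clear and check.

>>> step_arm(plan=[{"dx": 0.01,"dy": 0,"dz": 0,"ax": 0,"ay": 0,"az": 0,"jaw": 0},{"dx": 0.01,"dy": 0,"dz": 0,"ax": 0,"ay": 0,"az": 0,"jaw": 0},{"dx": 0.01,"dy": 0,"dz": 0,"ax": 0,"ay": 0,"az": 0,"jaw": 0},{"dx": 0,"dy": 0,"dz": 0,"ax": 0,"ay": 0,"az": 0,"jaw": 0},{"dx": 0,"dy": 0,"dz": -0.02,"ax": 0,"ay": 0,"az": 0,"jaw": 0}])

```text
clock: 22.85
tcp_pos: [0.4232, -0.2257, 0.0555]
tool_rot: [-0.001, 1.0, -0.0, -0.001]
force: [0.1, 0.8, -1.8]
gripper_width: 0.02
finger_force: 98.7
```

>>> step_arm(plan=[{"dx": 0,"dy": 0,"dz": -0.025,"ax": 0,"ay": 0,"az": 0,"jaw": 0},{"dx": 0,"dy": 0,"dz": -0.025,"ax": 0,"ay": 0,"az": 0,"jaw": 0},{"dx": 0,"dy": 0,"dz": -0.005,"ax": 0,"ay": 0,"az": 0,"jaw": 0},{"dx": 0,"dy": 0,"dz": 0,"ax": 0,"ay": 0,"az": 0,"jaw": 0},{"dx": 0,"dy": 0,"dz": 0,"ax": 0,"ay": 0,"az": 0,"jaw": 0}])

```text
clock: 23.35
tcp_pos: [0.4241, -0.2262, 0.0836]
tool_rot: [-0.0, 1.0, -0.0, -0.0]
force: [-0.2, -0.9, -1.6]
gripper_width: 0.0206
finger_force: 98.7
```

```bash
python3 -c "
from h import *
goto([.333,-.226,.083],0,1)
s=snap('top');P=cloud(s); a=cv2.resize(s['color'][85:185,270:365],None,fx=4.5,fy=4.5); cv2.imwrite('pics/t6.png',a[...,::-1])
q=P.reshape(-1,3); h=q[(q[:,0]>.58)&(q[:,0]<.68)&(abs(q[:,1]+.226)<.03)&(q[:,2]>.08)&(q[:,2]<.13)]; print(h.max(0),h.min(0),np.polyfit(h[:,0],h[:,2],1))
for u in (292,298,304,326,332): print(u,[(P[v,u].round(3).tolist()) for v in range(146,161)][::1] if u==304 else [(P[v,u].round(3).tolist()) for v in range(124,160) if .039<P[v,u,2]<.06])
"
```

```text
23.35 [ 0.4241 -0.2262  0.0836] [[1.0, -0.001, -0.0], [-0.001, -1.0, 0.0], [-0.0, -0.0, -1.0]] [-0.2 -0.9 -1.6] 0.020563644415039106 98.70208382606506 [-0.49   0.264 -0.382  0.925  0.     2.652]
yaw now -0.04 shift/n [-0.1821 -0.0003  0.0012] turn total [-0.      0.0001 -0.0001]
[ 0.66345493 -0.20328964  0.11667028] [ 0.58085061 -0.24994416  0.08039189] [-0.049869    0.13537802]
292 [[0.698, -0.15, 0.047], [0.657, -0.151, 0.041], [0.648, -0.15, 0.047], [0.645, -0.151, 0.044], [0.641, -0.151, 0.044], [0.634, -0.151, 0.041]]
298 [[0.708, -0.171, 0.056], [0.645, -0.173, 0.044], [0.637, -0.173, 0.047], [0.634, -0.173, 0.043]]
304 [[0.684, -0.197, 0.027], [0.679, -0.197, 0.032], [0.676, -0.197, 0.031], [0.671, -0.196, 0.036], [0.666, -0.196, 0.04], [0.664, -0.197, 0.033], [0.661, -0.197, 0.03], [0.656, -0.197, 0.032], [0.651, -0.196, 0.036], [0.647, -0.196, 0.04], [0.641, -0.195, 0.046], [0.638, -0.196, 0.044], [0.634, -0.195, 0.045], [0.633, -0.197, 0.032], [0.63, -0.198, 0.027]]
326 [[0.647, -0.278, 0.045], [0.643, -0.278, 0.045], [0.639, -0.277, 0.05], [0.635, -0.277, 0.051], [0.632, -0.278, 0.046]]
332 [[0.695, -0.302, 0.04], [0.676, -0.301, 0.041], [0.644, -0.3, 0.046], [0.641, -0.301, 0.039], [0.637, -0.301, 0.042], [0.632, -0.3, 0.048]]
```

View pics/t6.png

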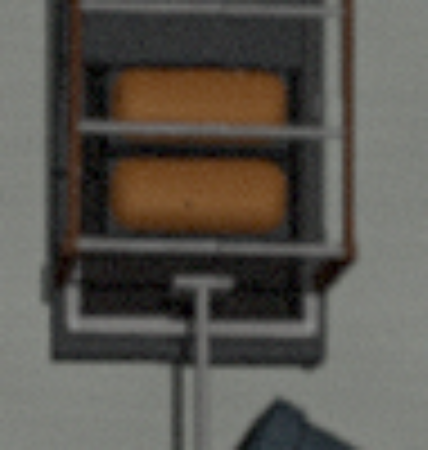

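The tray's front edge at row ~318 sits right on the stop bar at (195,325), and the head at (203,283) is lifted clear. I withdraw and lay the rake down.

>>> step_arm(plan=[{"dx": -0.03,"dy": 0,"dz": 0,"ax": 0,"ay": 0,"az": 0,"jaw": 0},{"dx": -0.04,"dy": 0,"dz": 0,"ax": 0,"ay": 0,"az": 0,"jaw": 0},{"dx": -0.05,"dy": 0,"dz": 0,"ax": 0,"ay": 0,"az": 0,"jaw": 0},{"dx": -0.04,"dy": 0,"dz": 0,"ax": 0,"ay": 0,"az": 0,"jaw": 0},{"dx": -0.03,"dy": 0,"dz": 0,"ax": 0,"ay": 0,"az": 0,"jaw": 0}])

```text
clock: 23.9
tcp_pos: [0.3271, -0.2256, 0.0834]
tool_rot: [-0.0, 1.0, -0.001, -0.001]
force: [0.7, -1.1, -0.9]
gripper_width: 0.0199
finger_force: 98.7
```

>>> step_arm(plan=[{"dx": 0,"dy": 0,"dz": 0.03,"ax": 0,"ay": 0,"az": 0,"jaw": 0},{"dx": 0,"dy": 0,"dz": 0.05,"ax": 0,"ay": 0,"az": 0,"jaw": 0},{"dx": 0,"dy": 0,"dz": 0.04,"ax": 0,"ay": 0,"az": 0,"jaw": 0},{"dx": 0,"dy": 0,"dz": 0.02,"ax": 0,"ay": 0,"az": 0,"jaw": 0},{"dx": 0,"dy": 0,"dz": 0,"ax": 0,"ay": 0,"az": 0,"jaw": 0}])

```text
clock: 24.4
tcp_pos: [0.3283, -0.2257, 0.0129]
tool_rot: [-0.001, 1.0, -0.0, -0.001]
force: [0.6, -0.3, -0.8]
gripper_width: 0.0202
finger_force: 98.7
```

>>> step_arm(plan=[{"dx": 0,"dy": 0,"dz": 0.004,"ax": 0,"ay": 0,"az": 0,"jaw": 0},{"dx": 0,"dy": 0,"dz": 0.004,"ax": 0,"ay": 0,"az": 0,"jaw": 0},{"dx": 0,"dy": 0,"dz": 0,"ax": 0,"ay": 0,"az": 0,"jaw": 0},{"dx": 0,"dy": 0,"dz": 0,"ax": 0,"ay": 0,"az": 0,"jaw": 0},{"dx": 0,"dy": 0,"dz": 0,"ax": 0,"ay": 0,"az": 0,"jaw": 0}])

```text
clock: 24.9
tcp_pos: [0.3296, -0.2264, 0.0101]
tool_rot: [0.0, 1.0, -0.0, 0.0]
force: [0.1, 0.4, -2.0]
gripper_width: 0.0204
finger_force: 98.7
```

>>> step_arm(plan=[{"dx": 0,"dy": 0,"dz": 0,"ax": 0,"ay": 0,"az": 0,"jaw": 0.7},{"dx": 0,"dy": 0,"dz": 0,"ax": 0,"ay": 0,"az": 0,"jaw": 0.7},{"dx": 0,"dy": 0,"dz": 0,"ax": 0,"ay": 0,"az": 0,"jaw": 0.7},{"dx": 0,"dy": 0,"dz": 0,"ax": 0,"ay": 0,"az": 0,"jaw": 0.7},{"dx": 0,"dy": 0,"dz": 0,"ax": 0,"ay": 0,"az": 0,"jaw": 0.7}])

```text
clock: 25.4
tcp_pos: [0.3295, -0.2263, 0.0098]
tool_rot: [-0.0, 1.0, -0.0, 0.0]
force: [-0.2, 0.2, -0.1]
gripper_width: 0.0597
finger_force: 0.0
```

>>> step_arm(plan=[{"dx": 0,"dy": 0,"dz": -0.03,"ax": 0,"ay": 0,"az": 0,"jaw": 0.7},{"dx": 0,"dy": 0,"dz": -0.07,"ax": 0,"ay": 0,"az": 0,"jaw": 0.7},{"dx": 0,"dy": 0,"dz": -0.08,"ax": 0,"ay": 0,"az": 0,"jaw": 0.7},{"dx": 0,"dy": 0,"dz": -0.08,"ax": 0,"ay": 0,"az": 0,"jaw": 0.7},{"dx": 0,"dy": 0,"dz": -0.06,"ax": 0,"ay": 0,"az": 0,"jaw": 0.7}])

```text
clock: 25.9
tcp_pos: [0.3297, -0.2264, 0.1722]
tool_rot: [0.0, 1.0, -0.0, 0.001]
force: [1.7, -0.8, -0.8]
gripper_width: 0.0601
finger_force: 0.0
```

>>> step_arm(plan=[{"dx": 0,"dy": 0,"dz": 0,"ax": 0,"ay": 0,"az": 0,"jaw": 0.7},{"dx": 0,"dy": 0,"dz": 0,"ax": 0,"ay": 0,"az": 0,"jaw": 0.7},{"dx": 0,"dy": 0,"dz": 0,"ax": 0,"ay": 0,"az": 0,"jaw": 0.7},{"dx": 0,"dy": 0,"dz": 0,"ax": 0,"ay": 0,"az": 0,"jaw": 0.7},{"dx": 0,"dy": 0,"dz": 0,"ax": 0,"ay": 0,"az": 0,"jaw": 0.7}])

```text
clock: 26.4
tcp_pos: [0.329, -0.226, 0.1689]
tool_rot: [-0.001, 1.0, -0.0, -0.001]
force: [-0.6, 0.9, 0.0]
gripper_width: 0.0597
finger_force: 0.0
```

```bash
python3 -c "
from h import *
st(); s=snap('top'); save(s,'t7.png',k=1.5)"
```

```text
26.4 [ 0.329  -0.226   0.1689] [[1.0, -0.001, -0.002], [-0.001, -1.0, 0.001], [-0.002, -0.001, -1.0]] [-0.6  0.9  0. ] 0.05970805166724867 0.0 [-0.602  0.058 -0.398  1.117  0.     2.54 ]
```

View pics/t7.png

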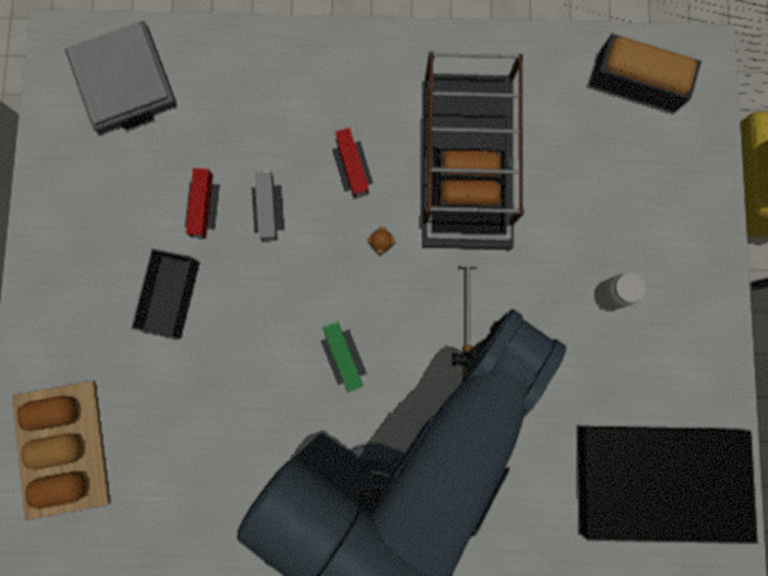

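The final view shows the tray forward against the stop (tins at (470,175)), the rake lying on the bench in front (head at (467,267)), the holder empty, and everything else where it was. I'm handing in.

```bash
python3 -c "
from rig import ctrl
print(ctrl.hand_in())"
```

```text
the job is handed in; nothing more can be done
None
```

The job is handed in at about 26 s of the 72 s limit (no verdict was returned): the rake was drawn from the holder and re-gripped by its wooden handle, the tray was pulled against the stop, and the rake now lies on the bench with nothing else moved.

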